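# Tighten the can crusher, load it and start it

### The arm

A 6-joint arm with a two-finger parallel gripper is mounted at the origin on the work surface. World frame = base frame: x ahead of the robot, y to its left, z up, the work surface at z = 0. Lengths are in m, angles in degrees, forces in N, time in s.
With the tool pointing down it reaches from about 0.375 to 0.9 m from the base axis. Payload 3.1 kg.
Tool frame: the origin (TCP) lies on the centre line of the jaws, within the pads' length; the fingertips stand 25 mm ahead of it and the grasp point (between the pads) lies 6 mm ahead of it; z points along the fingers, y is the line along which they close (so a half turn about z gives the same grasp; the last joint's range is limited). The gripper opens to 87 mm and grips with 3 to 60 N. Pads are 19 mm wide; open, the fingers measure 117 mm over their backs; the gripper's body (75 mm by 190 mm) begins 51 mm behind the grasp point.
Start: joints at [64.544, 30.224, 82.088, -0, 67.689, -10.227], TCP at [0.164, 0.603, 0.215] pointing down, gripper open.
Joint ranges: [-176.69, 176.69], [-43.24, 126.21], [12.49, 139.97], [-82, 262], [0, 151.66], [-163.58, 163.58]. Speed limits (degrees/s): [159.86, 159.86, 180, 180, 180, 180].

### API

Orientations are given as a 3x3 rotation matrix whose columns are the frame's x, y, z axes.
In Python, from rig import bot, cams, models gives the robot as it stands. The module is installed in compiled form; this text tells all that it offers.
- The arm moves only by the shell command python3 -m handwheel 'ROWS' [OPENING]. ROWS is JSON, a list of rows, each a list of 6 numbers: the shift along the world's x, y, z each as a share of 1 m, from -1 to 1, then the turn, a rotation vector about the world's x, y, z each as a share of 2 rad, from -1 to 1. In form: [[dx, dy, dz, wx, wy, wz], ...]. A call has exactly 8 rows; each row is the pose to reach, as a shift and turn from the pose commanded when the call began; what a row does not reach only later rows make up. A row lasts 1/12 s, in which the tool goes at most 41.7 mm and 7.16 degrees, less where a joint would pass 70% of its speed; a pose out of reach is approached as far as the arm can. A call with a number of a shift or a turn outside -1 to 1 is refused whole. A call with a gripper value outside its range is refused whole. OPENING is the opening, from -1 (shut) to 1 (fully open), so that 0 is half open, set as the call begins (- or left out, the last holds). The fingers move at their own pace and stop on an object; the grip force is fixed at half the most. Time passes only in rows, so rows that repeat a pose let the fingers close, or fill a call up. It gives the time, the measured TCP pose, the force, the opening and the grip force at its end, in the units of the state.
- bot.read_state(): the state, without advancing time (a new reading comes with each control period).
- cams.capture(name): name is "scene" or "top" or "wrist"; returns (picture, depth): 480x640x3 uint8, blue, green, red; 480x640 float32, m along the optical axis (not along the pixel's ray), 0 where there is no reading.
- cams.calibration(name): a dict with "mtx" (3x3 intrinsics, pixels), "R" (3x3) and "t" (3): a world point X has camera coordinates R X + t; the wrist camera has in their place "tool_from_camera" (4x4, takes a point from camera to tool coordinates, whose origin is the TCP and whose axes are the flange's). Camera axes: x right, y down, z forward; pixel columns grow to the right and rows downward; lengths in m; the calibration is good to about 2 mm. A picture is of the moment at which its call begins: read the wrist's pose just before it. calibration takes no time and is no camera call.
- bot.hand_in(): hands the job in; it is judged then, once.
Trained networks look in the newest picture that a camera, given by its name, has taken for a name from the list of things; names that differ only in an ending like _2 or _b are one class to them, and where a whole thing is asked for, a point or a joint stands for the part that bears it (a point fixed in the world has none). Each returns a list of dicts, best first, with "conf" (0 to 1); they miss things now and then, are a little off and sometimes report something else, mostly with a low value. They report only what shows in the picture. A call takes as long as a camera call. They do not tell look-alikes from the thing itself.
- models.spot_in(query, camera): "position" ([column, row] in pixels, amid what is visible of it).
- models.tip_of(query, camera): "position" ([column, row] in pixels: a listed point, or the origin of a listed thing).
The state is a dict: "time_s": time; "joint_positions": joint angles; "qvel": joint speeds; "tau": joint torques, N m; "position": TCP position; "tcp_rot": TCP orientation; "force": force on the tool from outside, world axes, zero at the start; "moment": the same for the moment, N m; "opening": opening from 0.0 (shut) to 1.0 (fully open); "grasp_force": force on a finger pad.
Only numpy, scipy, OpenCV 4.12 (cv2) and the standard library are available. Lean on these libraries where they do the work, as an engineer would, in place of code of your own. Each camera call takes 0.05 s, during which the arm holds its last target. There are 200 camera calls.

### The job

Get the can crusher ready: lay the open adjustable wrench flat over its nut, roll the worm until the jaws just fit, tighten the nut clockwise until it comes up against its stop, and lay the wrench back flat along its rubber mat. Stand every blue can upright in the crusher's feed tray. Then press the button of the loose start box all the way in with the far end of the box braced against the black rubber stop block, and leave the tumbler and bowl alone.

Things in the scene. Friction and masses are not known exactly. Their poses are not given: they have to be found in the camera images.
- crusher: The can crusher, fixed to the counter. Origin: on the counter, under the centre of its square boss (150 x 150 mm, top 30 mm above the counter), on the nut's axis. Nothing above the boss but the nut. Its feed tray lies 110 mm along its +x and 200 mm along its -y from the origin; a spring plunger housing up to 88 mm tall stands beyond the tray's -y end.
- nut_mid (a point): Centre of the underside of the hex nut, on the boss top, turning with the nut. Axis vertical, 24 mm across flats (27.7 mm across corners), 18 mm tall; a stud end of radius 7.5 mm rises 8 mm more. Flats face its own +y and -y (and every 60 degrees from there), corners its own x.
- nut (a joint): Angle of the nut in rad; grows as it turns clockwise seen from above (tightening), 0 to 1.0, where it meets its stop. Starts at 0 to 0.35. Friction 0.2 N m; it stays where it is left.
- wrench: Adjustable wrench, 0.23 kg, flat on the mat. Origin: underside, where the axis of a 24 mm nut lies once the jaws are closed on it. +x points out of the mouth, handle to -x, z up. Head x -55 to -15 mm (throat at -15), y -26 to +20, 16 mm thick. Handle 22 mm wide, x -190 to -55, z 2 to 14 mm. Centre of mass x = -60 mm. Over the nut it rests on the boss, the handle sticking out past its edge.
- jaw (a joint): Opening of the movable jaw in m: the gap between the jaws is 20 mm plus this (0.004 = closed on the 24 mm nut). Starts at 0.010 to 0.0125; 1.5 mm per rad of the worm, moved only by it. Jaws x -15 to +15 mm of the wrench, each 14 mm wide; the fixed jaw's face is at its y = -12 mm, the movable jaw opens along +y.
- worm (a joint): Angle of the worm in rad; grows as the jaws open. The worm is self-locking, with a friction of 0.025 N m.
- worm_top (a point): Top of the worm, a ribbed roller of radius 9 mm, 18 mm long, axis along the wrench's y, at x = -36, z = 20 mm of the wrench (4 mm above the head's face). Axes as the wrench. Press on it and drag: towards the jaws (+x of the wrench) closes them, towards the handle opens them; 9 mm of drag is 1 rad, 1.5 mm of jaw.
- mat: Fixed black rubber mat, 270 (along its x) x 120 x 4 mm. Origin: centre of the underside. The wrench lies on it lengthwise, its head towards the mat's +x, and belongs back there the same way, within the mat.
- tray (a point): Centre of the feed tray's floor, 3 mm above the counter; axes as the crusher. Open-topped tray, inside 75 mm (x) x 210 mm (y), walls 3 mm thick, 31 mm above the counter: room for three cans in a row along y.
- can1: Empty blue drinks can, 25 g, 53 mm diameter, 88 mm tall, standing. Origin: centre of its underside. One to three cans are present.
- can2: Empty blue drinks can, 25 g, 53 mm diameter, 88 mm tall, standing. Origin: centre of its underside. One to three cans are present.
- can3: Empty blue drinks can, 25 g, 53 mm diameter, 88 mm tall, standing. Origin: centre of its underside. One to three cans are present.
- stop: Black rubber stop block, fixed to the counter, 40 mm (x) x 110 mm (y) x 45 mm tall. Origin: centre of the underside. The face to brace against looks along its -x.
- startbox: Loose grey start box, 0.18 kg, 90 mm (x) x 44 mm (y) x 40 mm tall. Origin: centre of the underside. The button is on its -x end; the plain +x end goes against the stop block.
- button (a joint): Travel of the start box's button in m, 0 = out, 0.006 = fully in. Sprung: about 4 N fully in, more than it takes to slide the loose box along the counter.
- button_top (a point): Centre of the face of the button, radius 12 mm, 21 mm above the underside of the start box; it is pressed along the box's +x.
- tumbler: Clear plastic tumbler, 74 mm wide, 110 mm tall; leave alone. Origin: centre of the underside.
- bowl: White ceramic bowl, 90 mm wide, 50 mm tall; leave alone. Origin: centre of the underside.
Not all that is in view belongs to the job. What is meant by the wrench is not red, and is the larger of those in its own colour.

How it is judged (in metres and radians):
On the way, in this order (a step that is already met when the one before it is completed fails the run):
1. the wrench lies over the nut with its jaws rolled shut on it (gap within 1.5 mm of the nut) (horizontal distance between wrench and nut_mid below 0.006 m and height (world z) of wrench between 0.026 and 0.036 m and angle between wrench's own z axis and vertical below 0.1 rad and value of joint jaw below 0.0055 m), for 0.2 s.
2. the nut is turned clockwise to its stop by the fitted wrench (all of step 1 and value of joint nut above 0.94 rad), for 0.2 s.
3. the wrench is back flat on its mat and every can stands in the feed tray (x of wrench in the frame of mat between -0.02 and 0.15 m and y of wrench in the frame of mat between -0.05 and 0.05 m and angle between the x axis of wrench and the x axis of mat, either way round below 0.4 rad and angle between wrench's own z axis and vertical below 0.1 rad and height (world z) of wrench below 0.01 m and linear speed of each of wrench, can1, can2, can3 below 0.03 m/s and x of can1 in the frame of tray between -0.02 and 0.02 m and y of can1 in the frame of tray between -0.09 and 0.09 m and z of each of can1, can2, can3 in the frame of tray below 0.006 m and angle between each of can1, can2, can3's own z axis and vertical below 0.15 rad and x of can2 in the frame of tray between -0.02 and 0.02 m and y of can2 in the frame of tray between -0.09 and 0.09 m and x of can3 in the frame of tray between -0.02 and 0.02 m and y of can3 in the frame of tray between -0.09 and 0.09 m), for 0.2 s.
4. the button is fully in while the start box bears on the rubber stop (value of joint button above 0.0048 m and contact force between startbox and stop above 1 N), for 0.1 s.
At the end, for the whole second after the job is handed in: Nut within 0.06 rad of its stop; wrench at rest flat on the mat, along it within 0.4 rad; every can standing in the feed tray (tilt under 0.15 rad); start box standing at rest, its button out again after being pressed 4.8 mm or more with the box bearing on the stop (all of step 3 and value of joint nut above 0.94 rad and value of joint button below 0.0015 m and angle between startbox's own z axis and vertical below 0.15 rad and linear speed of startbox below 0.03 m/s); the robot touches nothing.
It fails at once if the tumbler is shoved or tipped (distance of tumbler from where it was at the start of the episode above 0.03 m or angle between tumbler's own z axis and vertical above 0.4 rad).
It fails at once if the bowl is shoved or tipped (distance of bowl from where it was at the start of the episode above 0.03 m or angle between bowl's own z axis and vertical above 0.4 rad).
Of can1, can2, can3 only 1 to 3 are there at a start; the rules pass over those that are not, and their reading is None.
At some moment in a run one of startbox, wrench may be knocked a few centimetres aside while the robot is not near it.
It also fails if it takes over 210 s, if anything falls off the work surface, if the arm or the gripper's body presses on something with over 40 N, if the wrist force passes 120 N, or if a joint passes its speed limit or range.

## Working session

There is one attempt and no reset: what is moved stays moved. The work goes in short steps, Python scripts to look and compute and a shell command to move; the robot and the scene stay as the last step left them, time stands still between calls to the robot, and variables do not carry over. Pictures are saved under pics/ and viewed, at most 14 in all, crops included, and the job is handed in when it is done.

```bash
mkdir -p pics
cat > h.py <<'E'
import numpy as np, cv2, json
from rig import bot, cams, models
def cap(n):
    s=bot.read_state(); im,d=cams.capture(n); return s,im,d
def ray(n,s=None):
    c=cams.calibration(n); K=np.array(c["mtx"])
    if n=="wrist":
        T=np.array(c["tool_from_camera"]); R=np.array(s["tcp_rot"]); p=np.array(s["position"])
        Rw=R@T[:3,:3]; o=R@T[:3,3]+p
    else:
        R=np.array(c["R"]); Rw=R.T; o=-R.T@np.array(c["t"])
    return K,Rw,o
def at_z(px,z,n,s=None):
    K,Rw,o=ray(n,s); v=Rw@np.linalg.inv(K)@np.array([px[0],px[1],1.]); return o+v*(z-o[2])/v[2]
def at_d(px,d,n,s=None):
    K,Rw,o=ray(n,s); z=float(d[int(round(px[1])),int(round(px[0]))]); return o+Rw@np.linalg.inv(K)@np.array([px[0],px[1],1.])*z
def proj(X,n,s=None):
    K,Rw,o=ray(n,s); c=K@(Rw.T@(np.array(X)-o)); return c[:2]/c[2]
E
cat > a.py <<'E'
from h import *
for n in ("top","scene"):
    s,im,d=cap(n); cv2.imwrite(f"pics/{n}0.png",im); np.save(f"pics/{n}0.npy",d)
    for q in ("crusher","nut_mid","wrench","worm_top","mat","tray","can1","stop","startbox","button_top","tumbler","bowl"):
        r=models.tip_of(q,n)[:4]
        print(n,q,[(np.round(x["position"]).astype(int).tolist(),round(x["conf"],2),np.round(at_d(np.clip(x["position"],0,[639,479]),d,n),3).tolist()) for x in r])
s=bot.read_state(); print(s)
E
python3 a.py
```

```text
top crusher [([309, 263], 0.65, [0.518, 0.087, 0.058]), ([228, 316], 0.31, [0.373, 0.315, 0.005]), ([454, 325], 0.29, [0.346, -0.306, 0.035])]
top nut_mid [([310, 264], 0.38, [0.516, 0.083, 0.06])]
top wrench [([242, 283], 0.92, [0.465, 0.277, 0.006]), ([214, 142], 0.7, [0.868, 0.355, -0.001])]
top worm_top [([142, 339], 0.94, [0.313, 0.553, 0.011]), ([236, 298], 0.85, [0.423, 0.29, 0.021]), ([216, 149], 0.55, [0.843, 0.345, 0.016])]
top mat [([228, 317], 0.9, [0.371, 0.314, 0.009])]
top tray [([379, 220], 0.56, [0.636, -0.11, 0.004])]
top can1 [([410, 277], 0.87, [0.479, -0.179, 0.091]), ([218, 232], 0.85, [0.601, 0.326, 0.091]), ([351, 296], 0.59, [0.43, -0.022, 0.088]), ([228, 315], 0.46, [0.377, 0.316, 0.006])]
top stop [([484, 249], 0.69, [0.55, -0.39, 0.045])]
top startbox [([440, 305], 0.83, [0.401, -0.265, 0.042])]
top button_top [([453, 325], 0.59, [0.346, -0.304, 0.034]), ([440, 303], 0.34, [0.407, -0.267, 0.04])]
top tumbler [([302, 183], 0.84, [0.743, 0.104, 0.008])]
top bowl [([178, 266], 0.66, [0.516, 0.456, 0.007])]
scene crusher [([325, 216], 0.7, [0.531, 0.082, 0.028
[... 1159 characters left out ...]
.39346764e-03,
        6.76889925e+01, -1.02276598e+01]), 'qvel': array([-0.07701038, -0.03194528, -0.13116687, -0.06486209,  0.03398191,
       -0.04136595]), 'tau': array([ 1.61505018e-04, -4.40006304e+01, -1.76986635e+01,  6.34642364e-02,
        5.06606000e-02, -2.98973070e-06]), 'position': array([0.16417948, 0.60303681, 0.21475731]), 'tcp_rot': array([[-9.64873229e-01,  2.62715914e-01,  2.85217220e-05],
       [ 2.62715914e-01,  9.64873229e-01,  7.56523642e-06],
       [-2.55323380e-05,  1.47926044e-05, -1.00000000e+00]]), 'force': array([ 0.12263072, -0.40150918, -0.26102569]), 'moment': array([ 0.01555637,  0.0469652 , -0.04024125]), 'grasp_force': 0.0, 'opening': 1.0004984943114195}
```

View pics/top0.png

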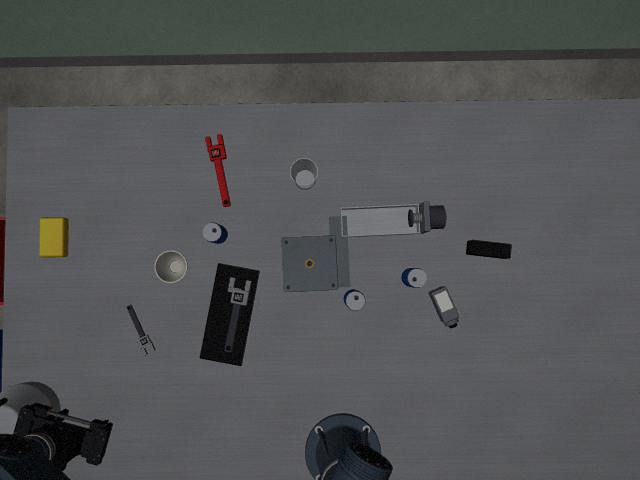

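View pics/scene0.png

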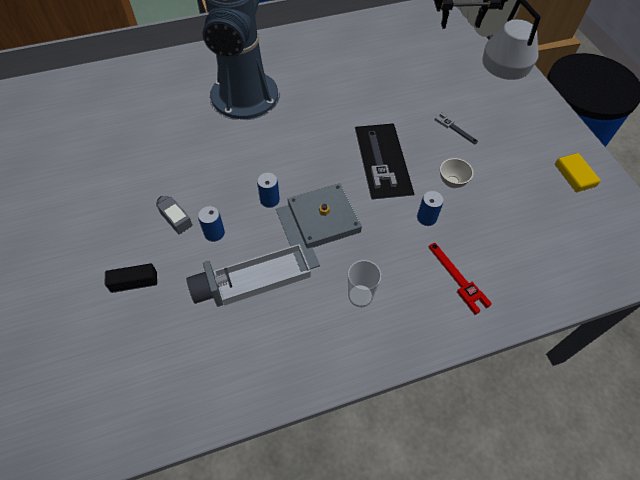

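The top view shows three wrenches: grey on the mat (240,300), red (218,170) and a small grey one (142,330). The one on the mat fits, being the larger grey one. The cans are at (215,232), (355,299) and (414,278), the nut at (309,263), the tray at (380,221), the startbox at (444,306) and the stop at (489,249). I'll get positions from the depth image and confirm the wrench in a crop.

Run:
```python
from h import *
im=cv2.imread("pics/top0.png"); d=np.load("pics/top0.npy")
K,Rw,o=ray("top")
v,u=np.mgrid[:480,:640]; P=np.stack([u,v,np.ones_like(u)],-1)@np.linalg.inv(K).T*d[...,None]@Rw.T+o
np.save("pics/P.npy",P)
print("cam",o)
def blob(name,x0,x1,y0,y1,z0,z1):
    m=(P[...,0]>x0)&(P[...,0]<x1)&(P[...,1]>y0)&(P[...,1]<y1)&(P[...,2]>z0)&(P[...,2]<z1)
    q=P[m]; r=cv2.minAreaRect(q[:,:2].astype(np.float32)*1000)
    print(name,len(q),"mean",q.mean(0).round(4),"rect",np.round(r[0],1),np.round(r[1],1),round(r[2],1))
blob("canA",.5,.7,.25,.4,.083,.1)
blob("canB",.35,.5,-.08,.05,.083,.1)
blob("canC",.4,.6,-.25,-.12,.083,.1)
blob("boss",.4,.64,-.0,.2,.024,.036)
blob("box",.3,.5,-.36,-.2,.035,.05)
blob("stop",.45,.65,-.5,-.32,.038,.055)
blob("traywall",.5,.75,-.26,.03,.025,.036)
blob("tumbler",.6,.9,.0,.2,.09,.13)
blob("bowl",.45,.65,.38,.55,.04,.06)
b=im[60:380,110:330]; s=im[255:375,190:275]; cv2.imwrite("pics/wr.png",np.hstack([cv2.resize(b,None,fx=1.8,fy=1.8),cv2.resize(s,(396,576))]))
```

```text
cam [0.50514351 0.06757058 1.31956787]
canA 286 mean [0.6027 0.3411 0.0894] rect [602.2 340.6] [49.4 47.6] 88.7
canB 288 mean [ 0.4196 -0.0328  0.0895] rect [419.7 -33.2] [48.  48.2] 43.9
canC 291 mean [ 0.4768 -0.1945  0.089 ] rect [ 476.8 -194.8] [47.9 49.1] 42.2
boss 2801 mean [0.5177 0.0862 0.0309] rect [517.8  86.2] [150.  149.9] 2.0
box 586 mean [ 0.3984 -0.2814  0.0405] rect [ 393.7 -284.2] [109.1  45. ] 23.0
stop 594 mean [ 0.5518 -0.4062  0.0451] rect [ 551.8 -407.5] [110.8  40.3] 82.8
traywall 489 mean [ 0.596  -0.0562  0.0312] rect [589.7 -95.6] [176.7 251.1] 0.2
tumbler 183 mean [0.7616 0.0977 0.1061] rect [756.   97.9] [70.5 72.4] 89.4
bowl 240 mean [0.5136 0.472  0.0486] rect [514.1 462.7] [87. 87.] 89.6
```

View pics/wr.png

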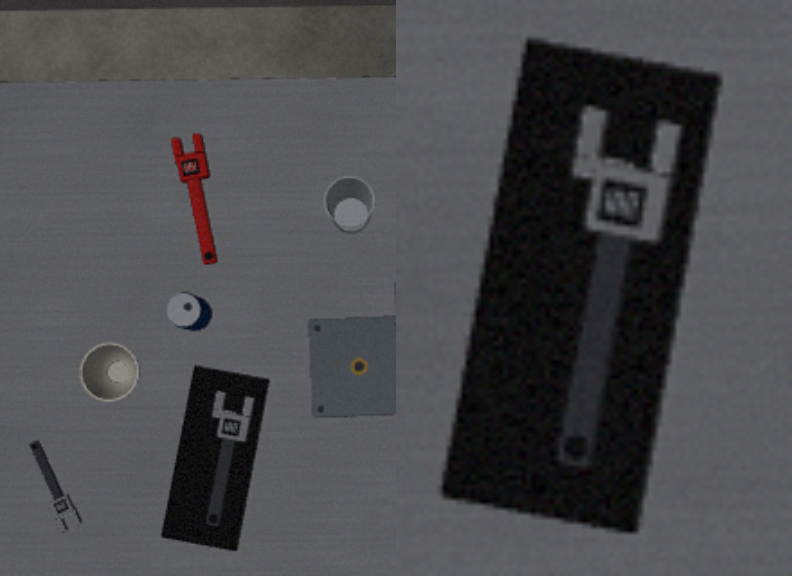

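Confirmed: the grey wrench on the mat, with its head towards +x, is larger than the small grey one. Positions from depth match the given sizes: boss 150 mm square, cans 89 mm tall, stop 110x40 mm. I'll move the cans first, starting with can A.

```bash
python3 -m handwheel '[[0.24,-0.14,0,0,0,-0.45],[0.24,-0.14,0,0,0,-0.45],[0.24,-0.14,0,0,0,-0.45],[0.24,-0.14,0,0,0,-0.45],[0.24,-0.14,0,0,0,-0.45],[0.24,-0.14,0,0,0,-0.45],[0.24,-0.14,0,0,0,-0.45],[0.24,-0.14,0,0,0,-0.45]]' 1
python3 -m handwheel '[[0.198,-0.122,0,0,0,-0.185],[0.198,-0.122,0,0,0,-0.185],[0.198,-0.122,0,0,0,-0.185],[0.198,-0.122,0,0,0,-0.185],[0.198,-0.122,0,0,0,-0.185],[0.198,-0.122,0,0,0,-0.185],[0.198,-0.122,0,0,0,-0.185],[0.198,-0.122,0,0,0,-0.185]]' 1
```

```text
time_s: 1.97
position: [0.4101, 0.4603, 0.2149]
tcp_rot: [[-0.384, 0.923, 0.004], [0.923, 0.384, -0.0], [-0.002, 0.004, -1.0]]
force: [-0.3, -0.8, -0.6]
opening: 0.997
grasp_force: 0.0
time_s: 2.63
position: [0.6028, 0.3403, 0.2142]
tcp_rot: [[-0.033, 0.999, -0.001], [0.999, 0.033, 0.0], [0.0, -0.001, -1.0]]
force: [-0.9, 0.2, -0.4]
opening: 1.0
grasp_force: 0.0
```

```bash
python3 -m handwheel '[[0,0,-0.035,0,0,0],[0,0,-0.07,0,0,0],[0,0,-0.105,0,0,0],[0,0,-0.13,0,0,0],[0,0,-0.138,0,0,0],[0,0,-0.138,0,0,0],[0,0,-0.138,0,0,0],[0,0,-0.138,0,0,0]]' 1
python3 -m handwheel '[[0,0,0,0,0,0],[0,0,0,0,0,0],[0,0,0,0,0,0],[0,0,0,0,0,0],[0,0,0,0,0,0],[0,0,0,0,0,0],[0,0,0,0,0,0],[0,0,0,0,0,0]]' -1
python3 -m handwheel '[[0,0,0.02,0,0,0],[0,0,0.05,0,0,0],[0,0,0.09,0,0,0],[0,0,0.12,0,0,0],[0,0,0.13,0,0,0],[0,0,0.13,0,0,0],[0,0,0.13,0,0,0],[0,0,0.13,0,0,0]]'
```

```text
time_s: 3.3
position: [0.6033, 0.3424, 0.0792]
tcp_rot: [[-0.036, 0.999, 0.004], [0.999, 0.036, 0.002], [0.001, 0.004, -1.0]]
force: [0.5, -0.2, 0.4]
opening: 0.999
grasp_force: 0.0
time_s: 3.97
position: [0.6021, 0.341, 0.0767]
tcp_rot: [[-0.035, 0.999, -0.0], [0.999, 0.035, -0.0], [-0.0, -0.0, -1.0]]
force: [0.4, -0.8, -0.3]
opening: 0.537
grasp_force: 28.7
time_s: 4.63
position: [0.6005, 0.3404, 0.2042]
tcp_rot: [[-0.035, 0.999, -0.005], [0.999, 0.035, -0.002], [-0.002, -0.005, -1.0]]
force: [-0.6, -0.8, -0.2]
opening: 0.538
grasp_force: 28.7
```

```bash
python3 -m handwheel '[[0.005,-0.04,0,0,0,0],[0.01,-0.08,0,0,0,0],[0.015,-0.12,0,0,0,0],[0.02,-0.16,0,0,0,0],[0.02,-0.2,0,0,0,0],[0.02,-0.24,0,0,0,0],[0.02,-0.28,0,0,0,0],[0.02,-0.31,0,0,0,0]]'
python3 -m handwheel '[[0.005,-0.035,0,0,0,0],[0.01,-0.06,0,0,0,0],[0.01,-0.071,0,0,0,0],[0.01,-0.071,0,0,0,0],[0.01,-0.071,-0.03,0,0,0],[0.01,-0.071,-0.06,0,0,0],[0.01,-0.071,-0.085,0,0,0],[0.01,-0.071,-0.085,0,0,0]]'
```

```text
time_s: 5.3
position: [0.6203, 0.0279, 0.2038]
tcp_rot: [[-0.033, 0.999, -0.005], [0.999, 0.033, -0.0], [-0.0, -0.005, -1.0]]
force: [0.8, 0.8, -0.2]
opening: 0.532
grasp_force: 28.7
time_s: 5.97
position: [0.6267, -0.0367, 0.1154]
tcp_rot: [[-0.036, 0.999, -0.014], [0.999, 0.036, 0.004], [0.005, -0.014, -1.0]]
force: [-0.6, -0.2, -0.9]
opening: 0.535
grasp_force: 28.7
```

```bash
cat > see.py <<'E'
import sys
from h import *
s,im,d=cap(sys.argv[1]); cv2.imwrite(f"pics/{sys.argv[2]}.png",im); np.save(f"pics/{sys.argv[2]}.npy",d)
E
python3 see.py wrist w1
```

```text
(no output)
```

View pics/w1.png

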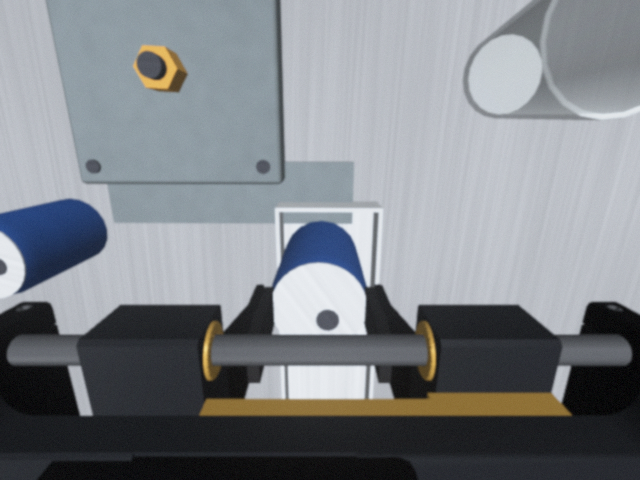

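The can is between the fingers at (325,290), over the tray opening, and the nut is at (160,68). I'll lower it and release.

```bash
python3 -m handwheel '[[0,0,-0.015,0,0,0],[0,0,-0.03,0,0,0],[0,0,-0.04,0,0,0],[0,0,-0.041,0,0,0],[0,0,-0.041,0,0,0],[0,0,-0.041,0,0,0],[0,0,-0.041,0,0,0],[0,0,-0.041,0,0,0]]'
python3 -m handwheel '[[0,0,0,0,0,0],[0,0,0,0,0,0],[0,0,0,0,0,0],[0,0,0,0,0,0],[0,0,0,0,0,0],[0,0,0.03,0,0,0],[0,0,0.07,0,0,0],[0,0,0.11,0,0,0]]' 1
```

```text
time_s: 6.68
position: [0.6328, -0.0399, 0.0819]
tcp_rot: [[-0.035, 0.999, 0.002], [0.999, 0.035, -0.001], [-0.001, 0.002, -1.0]]
force: [-0.2, -1.6, 4.4]
opening: 0.537
grasp_force: 29.3
time_s: 7.35
position: [0.6308, -0.0396, 0.1901]
tcp_rot: [[-0.035, 0.999, -0.004], [0.999, 0.035, 0.001], [0.001, -0.004, -1.0]]
force: [1.0, -1.0, -0.1]
opening: 0.979
grasp_force: 0.0
```

```bash
python3 -m handwheel '[[-0.04,0,0.01,0,0,0],[-0.08,0,0.01,0,0,0],[-0.12,0.007,0.01,0,0,0],[-0.16,0.007,0.01,0,0,0],[-0.2,0.007,0.01,0,0,0],[-0.2123,0.007,0.01,0,0,0],[-0.2123,0.007,0.01,0,0,0],[-0.2123,0.007,-0.025,0,0,0]]'
python3 -m handwheel '[[0,0,-0.03,0,0,0],[0,0,-0.06,0,0,0],[0,0,-0.085,0,0,0],[0,0,-0.089,0,0,0],[0,0,-0.089,0,0,0],[0,0,-0.089,0,0,0],[0,0,-0.089,0,0,0],[0,0,-0.089,0,0,0]]'
python3 -m handwheel '[[0,0,0,0,0,0],[0,0,0,0,0,0],[0,0,0,0,0,0],[0,0,0,0,0,0],[0,0,0,0,0,0],[0,0,0.03,0,0,0],[0,0,0.07,0,0,0],[0,0,0.11,0,0,0]]' -1
```

```text
time_s: 8.02
position: [0.4249, -0.0347, 0.17]
tcp_rot: [[-0.034, 0.999, 0.015], [0.999, 0.035, -0.005], [-0.006, 0.015, -1.0]]
force: [2.0, -1.1, -0.3]
opening: 0.999
grasp_force: 0.0
time_s: 8.68
position: [0.4212, -0.0333, 0.078]
tcp_rot: [[-0.035, 0.999, 0.003], [0.999, 0.035, -0.001], [-0.001, 0.003, -1.0]]
force: [-0.7, 0.5, -0.3]
opening: 1.003
grasp_force: 0.0
time_s: 9.35
position: [0.4185, -0.0326, 0.1871]
tcp_rot: [[-0.035, 0.999, -0.004], [0.999, 0.035, 0.002], [0.002, -0.004, -1.0]]
force: [1.6, -0.1, -0.7]
opening: 0.478
grasp_force: 0.0
```

The grip force is 0: I lifted before the fingers had closed. I'll look again.

```bash
python3 -m handwheel '[[0,0,0.02,0,0,0],[0,0,0.02,0,0,0],[0,0,0.02,0,0,0],[0,0,0.02,0,0,0],[0,0,0.02,0,0,0],[0,0,0.02,0,0,0],[0,0,0.02,0,0,0],[0,0,0.02,0,0,0]]' 1
python3 - <<'E'
from h import *
s,im,d=cap("top"); K,Rw,o=ray("top")
v,u=np.mgrid[:480,:640]; P=np.stack([u,v,np.ones_like(u)],-1)@np.linalg.inv(K).T*d[...,None]@Rw.T+o
cv2.imwrite("pics/t2.png",cv2.resize(im[180:330,270:470],None,fx=4,fy=4))
s,im,d=cap("wrist"); cv2.imwrite("pics/w2.png",im)
K,Rw,o=ray("wrist",s)
P=np.stack([u,v,np.ones_like(u)],-1)@np.linalg.inv(K).T*d[...,None]@Rw.T+o
m=(P[...,0]>.36)&(P[...,0]<.5)&(abs(P[...,1]+.03)<.1)&(P[...,2]>.08)&(P[...,2]<.095)
print(m.sum(),P[m].mean(0), cv2.minAreaRect(P[m][:,:2].astype(np.float32)*1000), s["position"])
E
```

```text
time_s: 10.02
position: [0.4194, -0.0328, 0.2059]
tcp_rot: [[-0.035, 0.999, -0.002], [0.999, 0.035, 0.001], [0.001, -0.002, -1.0]]
force: [-0.6, -0.8, -0.7]
opening: 0.965
grasp_force: 0.0
2547 [ 0.418714   -0.03269798  0.08749521] ((419.1260986328125, -33.66111373901367), (49.38444900512695, 49.480342864990234), 29.22842025756836) [ 0.41950948 -0.03286838  0.20608262]
```

View pics/w2.png

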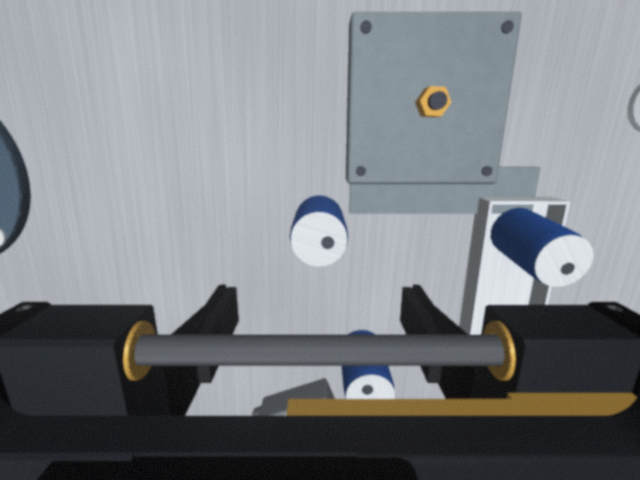

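The can still stands where it was at (318,235), and can A stands in the tray. I'll retry with time for the fingers to close.

```bash
python3 -m handwheel '[[0,0,-0.035,0,0,0],[0,0,-0.07,0,0,0],[0,0,-0.105,0,0,0],[0,0,-0.125,0,0,0],[0,0,-0.13,0,0,0],[0,0,-0.13,0,0,0],[0,0,-0.13,0,0,0],[0,0,-0.13,0,0,0]]' 1
python3 -m handwheel '[[0,0,0,0,0,0],[0,0,0,0,0,0],[0,0,0,0,0,0],[0,0,0,0,0,0],[0,0,0,0,0,0],[0,0,0,0,0,0],[0,0,0,0,0,0],[0,0,0,0,0,0]]' -1
python3 -m handwheel '[[0,0,0.03,0,0,0],[0,0,0.06,0,0,0],[0,0,0.09,0,0,0],[0,0,0.12,0,0,0],[0,0,0.13,0,0,0],[0,0,0.13,0,0,0],[0.03,-0.01,0.13,0,0,0],[0.06,-0.02,0.13,0,0,0]]' -1
python3 -m handwheel '[[0.03,-0.01,0,0,0,0],[0.065,-0.02,0,0,0,0],[0.1,-0.03,0,0,0,0],[0.135,-0.04,0,0,0,0],[0.1547,-0.049,0,0,0,0],[0.1547,-0.049,0,0,0,0],[0.1547,-0.049,0,0,0,0],[0.1547,-0.049,-0.03,0,0,0]]'
python3 -m handwheel '[[0,0,-0.03,0,0,0],[0,0,-0.06,0,0,0],[0,0,-0.08,0,0,0],[0,0,-0.09,0,0,0],[0,0,-0.095,0,0,0],[0,0,-0.096,0,0,0],[0,0,-0.096,0,0,0],[0,0,-0.096,0,0,0]]'
python3 -m handwheel '[[0,0,0,0,0,0],[0,0,0,0,0,0],[0,0,0,0,0,0],[0,0,0,0,0,0],[0,0,0,0,0,0],[0,0,0,0,0,0],[0,0,0.04,0,0,0],[0,0,0.08,0,0,0]]' 1
```

```text
time_s: 10.78
position: [0.421, -0.0333, 0.0779]
tcp_rot: [[-0.035, 0.999, 0.003], [0.999, 0.035, -0.001], [-0.001, 0.003, -1.0]]
force: [0.1, -0.5, 0.8]
opening: 0.996
grasp_force: 0.0
time_s: 11.45
position: [0.4198, -0.0329, 0.0767]
tcp_rot: [[-0.035, 0.999, -0.0], [0.999, 0.035, 0.0], [0.0, -0.0, -1.0]]
force: [-0.4, 0.3, -0.8]
opening: 0.531
grasp_force: 28.7
time_s: 12.12
position: [0.4781, -0.0521, 0.2059]
tcp_rot: [[-0.035, 0.999, -0.003], [0.999, 0.035, 0.001], [0.001, -0.003, -1.0]]
force: [1.3, -0.6, 0.2]
opening: 0.531
grasp_force: 28.7
time_s: 12.78
position: [0.6371, -0.1027, 0.1803]
tcp_rot: [[-0.035, 0.999, 0.008], [0.999, 0.035, -0.003], [-0.003, 0.008, -1.0]]
force: [1.1, -0.8, -0.7]
opening: 0.536
grasp_force: 28.7
time_s: 13.45
position: [0.6352, -0.1021, 0.0819]
tcp_rot: [[-0.035, 0.999, 0.002], [0.999, 0.035, -0.001], [-0.001, 0.002, -1.0]]
force: [-0.0, -1.0, -1.6]
opening: 0.534
grasp_force: 28.7
time_s: 14.12
position: [0.632, -0.1012, 0.1579]
tcp_rot: [[-0.035, 0.999, -0.008], [0.999, 0.035, 0.003], [0.003, -0.008, -1.0]]
force: [1.2, -0.3, 0.5]
opening: 0.978
grasp_force: 0.0
```

```bash
python3 -m handwheel '[[-0.03,-0.02,0.02,0,0,0],[-0.06,-0.04,0.03,0,0,0],[-0.09,-0.06,0.03,0,0,0],[-0.12,-0.075,0.03,0,0,0],[-0.15,-0.09,0.03,0,0,0],[-0.1576,-0.0925,0.03,0,0,0],[-0.1576,-0.0925,0.03,0,0,0],[-0.1576,-0.0925,0.02,0,0,0]]' 1
python3 -m handwheel '[[0,0,-0.035,0,0,0],[0,0,-0.07,0,0,0],[0,0,-0.095,0,0,0],[0,0,-0.104,0,0,0],[0,0,-0.104,0,0,0],[0,0,-0.104,0,0,0],[0,0,-0.104,0,0,0],[0,0,-0.104,0,0,0]]' 1
python3 -m handwheel '[[0,0,0,0,0,0],[0,0,0,0,0,0],[0,0,0,0,0,0],[0,0,0,0,0,0],[0,0,0,0,0,0],[0,0,0,0,0,0],[0,0,0,0,0,0],[0,0,0,0,0,0]]' -1
python3 -m handwheel '[[0,0,0.03,0,0,0],[0,0,0.06,0,0,0],[0,0,0.09,0,0,0],[0,0,0.12,0,0,0],[0,0,0.13,0,0,0],[0,0,0.13,0,0,0],[0.03,0.005,0.13,0,0,0],[0.06,0.01,0.13,0,0,0]]' -1
python3 -m handwheel '[[0.03,0.005,0,0,0,0],[0.06,0.01,0,0,0,0],[0.09,0.02,0,0,0,0],[0.0998,0.0206,0,0,0,0],[0.0998,0.0206,0,0,0,0],[0.0998,0.0206,0,0,0,0],[0.0998,0.0206,-0.03,0,0,0],[0.0998,0.0206,-0.06,0,0,0]]'
python3 -m handwheel '[[0,0,-0.02,0,0,0],[0,0,-0.04,0,0,0],[0,0,-0.055,0,0,0],[0,0,-0.065,0,0,0],[0,0,-0.066,0,0,0],[0,0,-0.066,0,0,0],[0,0,-0.066,0,0,0],[0,0,-0.066,0,0,0]]'
python3 -m handwheel '[[0,0,0,0,0,0],[0,0,0,0,0,0],[0,0,0,0,0,0],[0,0,0,0,0,0],[0,0,0,0,0,0],[0,0,0,0,0,0],[0,0,0.04,0,0,0],[0,0,0.08,0,0,0]]' 1
```

```text
time_s: 14.78
position: [0.4788, -0.1956, 0.1823]
tcp_rot: [[-0.034, 0.999, 0.005], [0.999, 0.034, -0.003], [-0.003, 0.005, -1.0]]
force: [0.5, 0.4, 0.0]
opening: 1.003
grasp_force: 0.0
time_s: 15.45
position: [0.4784, -0.195, 0.0782]
tcp_rot: [[-0.035, 0.999, 0.003], [0.999, 0.035, -0.002], [-0.002, 0.003, -1.0]]
force: [0.7, 0.3, 1.0]
opening: 0.997
grasp_force: 0.0
time_s: 16.12
position: [0.4769, -0.1944, 0.0767]
tcp_rot: [[-0.035, 0.999, -0.0], [0.999, 0.035, 0.0], [0.0, -0.0, -1.0]]
force: [-0.3, -0.2, -0.3]
opening: 0.532
grasp_force: 28.7
time_s: 16.78
position: [0.5354, -0.1839, 0.2053]
tcp_rot: [[-0.033, 0.999, -0.004], [0.999, 0.033, 0.002], [0.002, -0.003, -1.0]]
force: [1.3, -0.9, -0.7]
opening: 0.534
grasp_force: 28.7
time_s: 17.45
position: [0.6364, -0.1647, 0.1473]
tcp_rot: [[-0.034, 0.999, 0.002], [0.999, 0.034, -0.002], [-0.002, 0.002, -1.0]]
force: [0.4, 0.4, -1.1]
opening: 0.532
grasp_force: 28.7
time_s: 18.12
position: [0.6365, -0.1642, 0.0811]
tcp_rot: [[-0.035, 0.999, 0.0], [0.999, 0.035, -0.0], [-0.0, 0.0, -1.0]]
force: [0.9, 0.1, -1.1]
opening: 0.536
grasp_force: 28.7
time_s: 18.78
position: [0.6342, -0.1628, 0.1579]
tcp_rot: [[-0.035, 0.999, -0.008], [0.999, 0.035, 0.004], [0.004, -0.008, -1.0]]
force: [0.6, 0.2, 0.6]
opening: 0.982
grasp_force: 0.0
```

```bash
python3 -m handwheel '[[-0.02,0.025,0.02,0,0,0],[-0.04,0.05,0.035,0,0,0],[-0.06,0.075,0.05,0,0,0],[-0.08,0.1,0.07,0,0,0],[-0.1,0.125,0.08,0,0,0],[-0.117,0.144,0.08,0,0,0],[-0.117,0.144,0.08,0,0,0],[-0.117,0.144,0.08,0,0,0]]'
python3 -m handwheel '[[0,0,0,0,0,0],[0,0,0,0,0,0],[0,0,0,0,0,0],[0,0,0,0,0,0],[0,0,0,0,0,0],[0,0,0,0,0,0],[0,0,0,0,0,0],[0,0,0,0,0,0]]'
cat > nut.py <<'E'
from h import *
from scipy.optimize import minimize
def nutfit(s,im,d,tag):
    K,Rw,o=ray("wrist",s); v,u=np.mgrid[:480,:640]
    hsv=cv2.cvtColor(im,cv2.COLOR_BGR2HSV)
    P=np.stack([u,v,np.ones_like(u)],-1)@np.linalg.inv(K).T*d[...,None]@Rw.T+o
    m=(hsv[...,1]>100)&(hsv[...,0]>8)&(hsv[...,0]<35)&(np.hypot(P[...,0]-.518,P[...,1]-.086)<.03)
    top=m&(P[...,2]>.0445)&(P[...,2]<.053)
    q=P[top]; print("n",m.sum(),top.sum(),"z",np.median(q[:,2]))
    # ray-cast top pixels on z=.048 -> avoids depth noise
    vv,uu=np.nonzero(top); pts=np.array([at_z((a,b),.048,"wrist",s)[:2] for a,b in zip(uu,vv)])
    hull=cv2.convexHull(pts.astype(np.float32)*1000)[:,0]; A=cv2.contourArea(hull)
    M=cv2.moments(hull); c=np.array([M["m10"],M["m01"]])/M["m00"]
    ring=np.array([c+r for r in []]) if 0 else None
    best=max(((lambda th:-sum((np.abs((h:=hull-c)@np.array([np.cos(th+k*np.pi/3),np.sin(th+k*np.pi/3)]).T).max()) for k in range(3)))(np.radians(t)),t) for t in np.arange(0,60,.5))
    print("centre mm",c,"area",A,"(hex 498.8)","flat normals at deg",best[1],"(mod 60) mean apothem",-best[0]/3)
    return c
if __name__=="__main__":
    s,im,d=cap("wrist"); cv2.imwrite("pics/wn.png",im); nutfit(s,im,d,"")
    r=models.tip_of("nut_mid","wrist"); print([(x["conf"],x["position"],at_z(x["position"],.03,"wrist",s)) for x in r[:2]])
    p=proj([.518,.086,.04],"wrist",s); print(p); a,b=np.round(p).astype(int)
    cv2.imwrite("pics/wnc.png",cv2.resize(im[max(b-45,0):b+45,max(a-60,0):a+60],(720,540),interpolation=cv2.INTER_CUBIC))
E
python3 nut.py
```

```text
time_s: 19.45
position: [0.519, -0.0188, 0.2413]
tcp_rot: [[-0.037, 0.999, 0.001], [0.999, 0.037, -0.0], [-0.0, 0.001, -1.0]]
force: [1.2, -0.3, 0.7]
opening: 0.998
grasp_force: 0.0
time_s: 20.12
position: [0.5198, -0.02, 0.2406]
tcp_rot: [[-0.035, 0.999, -0.0], [0.999, 0.035, 0.0], [0.0, -0.0, -1.0]]
force: [0.3, -0.2, -0.3]
opening: 0.999
grasp_force: 0.0
n 369 304 z 0.047217164223974345
centre mm [518.09470368  84.690889  ] area 450.080262645497 (hex 498.8) flat normals at deg 29.5 (mod 60) mean apothem 11.587055372777158
[(0.72, [319.4, 118.0], array([0.51673428, 0.08250968, 0.03      ]))]
[320.79064088 113.7877365 ]
```

View pics/wnc.png

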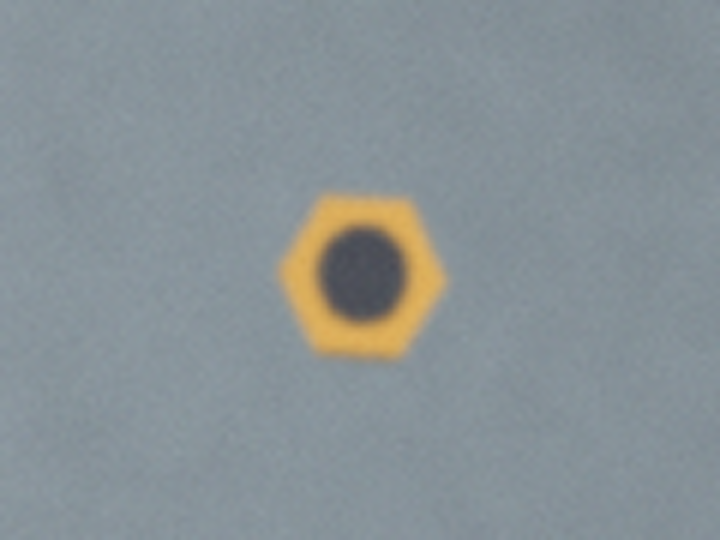

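The crop shows the nut with corners left and right at (280,270) and (450,280), so its flats face world ±y and the corner axis yaw is about -0.5°. Next is the wrench.

```bash
python3 -m handwheel '[[-0.015,0.035,0,0,0,0],[-0.03,0.07,0,0,0,0],[-0.05,0.11,0,0,0,0],[-0.07,0.15,0,0,0,0],[-0.08,0.17,0.02,0,0,0],[-0.08,0.18,0.04,0,0,0],[-0.08,0.18,0.04,0,0,0],[-0.08,0.18,0.04,0,0,0]]'
python3 -m handwheel '[[0,0,0,0,0,0],[0,0,0,0,0,0],[0,0,0,0,0,0],[0,0,0,0,0,0],[0,0,0,0,0,0],[0,0,0,0,0,0],[0,0,0,0,0,0],[0,0,0,0,0,0]]'
python3 - <<'E'
from h import *
s,im,d=cap("wrist"); cv2.imwrite("pics/ww.png",im); np.save("pics/ww.npy",d)
for q,z in (("wrench",.004),("worm_top",.024),("mat",0)):
    print(q,[(x["conf"],x["position"],at_z(x["position"],z,"wrist",s).round(4)) for x in models.tip_of(q,"wrist")[:2]])
K,Rw,o=ray("wrist",s); v,u=np.mgrid[:480,:640]
P=np.stack([u,v,np.ones_like(u)],-1)@np.linalg.inv(K).T*d[...,None]@Rw.T+o
reg=(abs(P[...,0]-.39)<.16)&(abs(P[...,1]-.31)<.12)
for n,z0,z1 in (("handle",.013,.0185),("head",.0187,.0228),("all",.011,.03)):
    m=reg&(P[...,2]>z0)&(P[...,2]<z1); q=P[m]
    print(n,m.sum(),np.median(q[:,2]),cv2.minAreaRect(q[:,:2].astype(np.float32)*1000))
    if n=="handle":
        c,dv=q[:,:2].mean(0),np.linalg.svd(q[:,:2]-q[:,:2].mean(0))[2][0] if len(q)<5000 else 0; print(c,dv)
E
```

```text
time_s: 20.88
position: [0.4404, 0.1607, 0.2817]
tcp_rot: [[-0.037, 0.999, 0.003], [0.999, 0.037, -0.0], [-0.0, 0.003, -1.0]]
force: [-0.1, -0.4, 0.2]
opening: 0.999
grasp_force: 0.0
time_s: 21.55
position: [0.4398, 0.16, 0.2807]
tcp_rot: [[-0.035, 0.999, -0.0], [0.999, 0.035, -0.0], [-0.0, -0.0, -1.0]]
force: [-0.2, 0.6, 0.6]
opening: 1.002
grasp_force: 0.0
wrench [(0.94, [339.6, 109.6], array([0.4608, 0.2765, 0.004 ]))]
worm_top [(0.79, [312.7, 100.1], array([0.4283, 0.284 , 0.024 ]))]
mat [(0.98, [274.2, 77.5], array([0.3813, 0.3096, 0.    ]))]
handle 2776 0.01621843295524908 ((377.9783935546875, 296.58270263671875), (59.10352325439453, 203.58645629882812), 78.5700454711914)
[0.35980522 0.29767565] [ 0.98763298 -0.15678362]
head 1601 0.019900208832346833 ((412.5369567871094, 289.7371826171875), (58.75548553466797, 132.62408447265625), 78.34757232666016)
all 4664 0.01738805267212709 ((377.9133605957031, 296.5958557128906), (59.10352325439453, 203.71914672851562), 78.5700454711914)
```

View pics/ww.png

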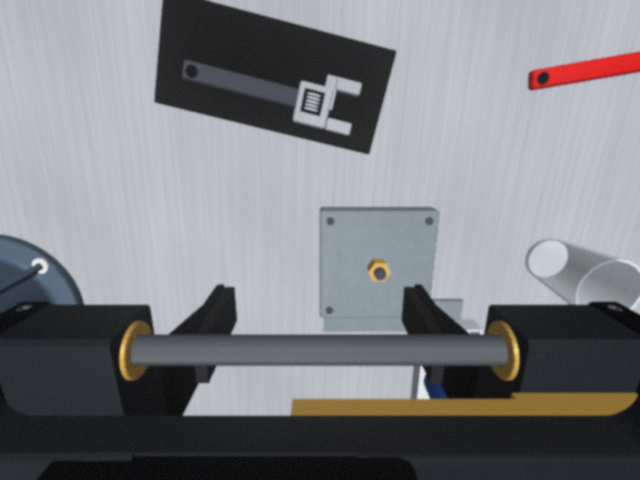

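The wrench lies on the mat with its head at (320,100), yaw -11.4° and origin about (0.462,0.276). Its outline of 204x59 mm fits the stated size with an opening of about 11 mm. I'll grasp the handle 85 mm behind the origin.

```bash
python3 -m handwheel '[[-0.061,0.033,0,0,0,0.49],[-0.061,0.066,0,0,0,0.49],[-0.061,0.1,0,0,0,0.49],[-0.061,0.1328,-0.02,0,0,0.49],[-0.061,0.1328,-0.06,0,0,0.49],[-0.061,0.1328,-0.1,0,0,0.49],[-0.061,0.1328,-0.12,0,0,0.49],[-0.061,0.1328,-0.12,0,0,0.49]]' 1
python3 -m handwheel '[[0,0,-0.03,0,0,0.06],[0,0,-0.06,0,0,0.12],[0,0,-0.08,0,0,0.178],[0,0,-0.08,0,0,0.178],[0,0,-0.08,0,0,0.178],[0,0,-0.08,0,0,0.178],[0,0,-0.08,0,0,0.178],[0,0,-0.08,0,0,0.178]]' 1
python3 see.py wrist wg
```

```text
time_s: 22.42
position: [0.3752, 0.2918, 0.1564]
tcp_rot: [[-0.853, 0.522, -0.009], [0.522, 0.853, -0.004], [0.006, -0.008, -1.0]]
force: [0.1, 0.4, 0.8]
opening: 1.002
grasp_force: 0.0
time_s: 23.08
position: [0.3798, 0.2935, 0.0821]
tcp_rot: [[-0.98, 0.199, 0.003], [0.199, 0.98, 0.001], [-0.003, 0.002, -1.0]]
force: [-0.8, -0.5, 0.4]
opening: 1.001
grasp_force: 0.0
```

View pics/wg.png

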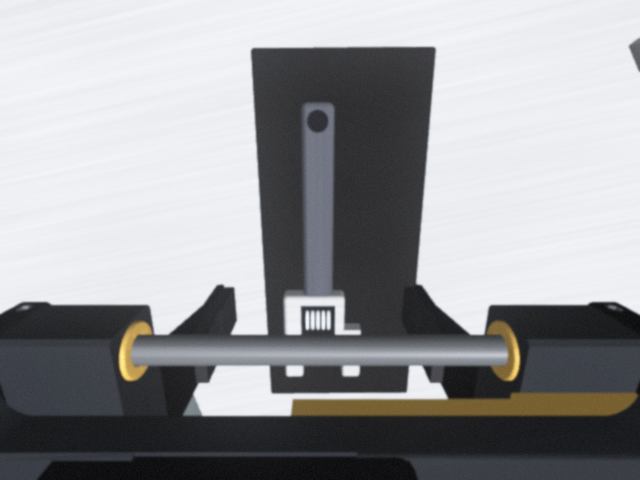

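The handle is centred at column 318 and runs parallel to the fingers, so I'll descend and grip.

```bash
python3 -m handwheel '[[0,0,-0.02,0,0,0],[0,0,-0.035,0,0,0],[0,0,-0.044,0,0,0],[0,0,-0.048,0,0,0],[0,0,-0.049,0,0,0],[0,0,-0.049,0,0,0],[0,0,-0.049,0,0,0],[0,0,-0.049,0,0,0]]' 1
python3 -m handwheel '[[0,0,0,0,0,0],[0,0,0,0,0,0],[0,0,0,0,0,0],[0,0,0,0,0,0],[0,0,0,0,0,0],[0,0,0,0,0,0],[0,0,0,0,0,0],[0,0,0,0,0,0]]' -1
python3 -m handwheel '[[0,0,0,0,0,0],[0,0,0,0,0,0],[0,0,0,0,0,0],[0,0,0.02,0,0,0],[0,0,0.04,0,0,0],[0,0,0.06,0,0,0],[0,0,0.06,0,0,0],[0,0,0.06,0,0,0]]' -1
```

```text
time_s: 23.8
position: [0.3792, 0.2932, 0.0324]
tcp_rot: [[-0.98, 0.198, 0.001], [0.198, 0.98, 0.001], [-0.001, 0.001, -1.0]]
force: [1.3, -0.7, 0.8]
opening: 1.0
grasp_force: 0.0
time_s: 24.47
position: [0.3787, 0.2929, 0.0317]
tcp_rot: [[-0.98, 0.198, -0.0], [0.198, 0.98, -0.0], [0.0, -0.0, -1.0]]
force: [-0.5, 0.4, 0.4]
opening: 0.477
grasp_force: 0.0
time_s: 25.13
position: [0.3794, 0.2933, 0.0926]
tcp_rot: [[-0.98, 0.198, 0.002], [0.198, 0.98, 0.001], [-0.002, 0.002, -1.0]]
force: [-0.7, -0.1, -0.0]
opening: 0.009
grasp_force: 0.0
```

The fingers need about 1.3 s for a full close, so I lifted too early again. I'll repeat with a longer wait.

```bash
python3 -m handwheel '[[0,0,0,0,0,0],[0,0,0,0,0,0],[0,0,0,0,0,0],[0,0,0,0,0,0],[0,0,0,0,0,0],[0,0,0,0,0,0],[0,0,0,0,0,0],[0,0,0,0,0,0]]' 0.2
python3 -m handwheel '[[0,0,-0.02,0,0,0],[0,0,-0.04,0,0,0],[0,0,-0.054,0,0,0],[0,0,-0.059,0,0,0],[0,0,-0.06,0,0,0],[0,0,-0.06,0,0,0],[0,0,-0.06,0,0,0],[0,0,-0.06,0,0,0]]' 0.2
python3 -m handwheel '[[0,0,0,0,0,0],[0,0,0,0,0,0],[0,0,0,0,0,0],[0,0,0,0,0,0],[0,0,0,0,0,0],[0,0,0,0,0,0],[0,0,0,0,0,0],[0,0,0,0,0,0]]' -1
python3 -m handwheel '[[0,0,0,0,0,0],[0,0,0,0,0,0],[0,0,0,0,0,0],[0,0,0,0,0,0],[0,0,0,0,0,0],[0,0,0,0,0,0],[0,0,0,0,0,0],[0,0,0,0,0,0]]' -1
```

```text
time_s: 25.8
position: [0.3787, 0.2929, 0.0916]
tcp_rot: [[-0.98, 0.199, -0.0], [0.199, 0.98, -0.0], [0.0, -0.0, -1.0]]
force: [-0.0, 0.5, -0.5]
opening: 0.529
grasp_force: 0.0
time_s: 26.47
position: [0.3793, 0.2932, 0.0325]
tcp_rot: [[-0.98, 0.198, 0.002], [0.198, 0.98, 0.001], [-0.001, 0.001, -1.0]]
force: [-0.5, -1.0, 0.8]
opening: 0.599
grasp_force: 0.0
time_s: 27.13
position: [0.3787, 0.2929, 0.0317]
tcp_rot: [[-0.98, 0.198, -0.0], [0.198, 0.98, -0.0], [0.0, -0.0, -1.0]]
force: [-0.8, 0.2, -0.1]
opening: 0.08
grasp_force: 0.0
time_s: 27.8
position: [0.3788, 0.2929, 0.0318]
tcp_rot: [[-0.98, 0.198, 0.0], [0.198, 0.98, 0.0], [-0.0, 0.0, -1.0]]
force: [0.2, -0.0, 0.5]
opening: 0.003
grasp_force: 0.0
```

The fingers closed fully on nothing, so the wrench must have been knocked aside. I'll lift and look.

```bash
python3 -m handwheel '[[0,0,0.03,0,0,0],[0,0,0.07,0,0,0],[0,0,0.1,0,0,0],[0,0,0.1,0,0,0],[0,0,0.1,0,0,0],[0,0,0.1,0,0,0],[0,0,0.1,0,0,0],[0,0,0.1,0,0,0]]' 1
python3 - <<'E'
from h import *
s,im,d=cap("wrist"); cv2.imwrite("pics/wg2.png",im)
for q,z in (("wrench",.004),("worm_top",.024),("mat",0)):
    print(q,[(x["conf"],x["position"],at_z(x["position"],z,"wrist",s).round(4)) for x in models.tip_of(q,"wrist")[:2]])
K,Rw,o=ray("wrist",s); v,u=np.mgrid[:480,:640]
P=np.stack([u,v,np.ones_like(u)],-1)@np.linalg.inv(K).T*d[...,None]@Rw.T+o
m=(abs(P[...,0]-.33)<.14)&(abs(P[...,1]-.31)<.14)&(P[...,2]>.011)&(P[...,2]<.03)
print(m.sum(),cv2.minAreaRect(P[m][:,:2].astype(np.float32)*1000))
E
```

```text
time_s: 28.47
position: [0.3777, 0.2924, 0.1304]
tcp_rot: [[-0.98, 0.199, -0.003], [0.199, 0.98, -0.001], [0.003, -0.002, -1.0]]
force: [-0.6, -1.1, -0.5]
opening: 0.527
grasp_force: 0.0
wrench [(0.7, [317.4, 321.2], array([0.4618, 0.2736, 0.004 ])), (0.68, [595.5, 67.1], array([0.2875, 0.5292, 0.004 ]))]
worm_top [(0.93, [632.5, 92.1], array([0.3107, 0.5416, 0.024 ])), (0.88, [317.5, 298.9], array([0.429 , 0.2805, 0.024 ]))]
mat [(0.59, [341.6, 230.8], array([0.3786, 0.3128, 0.    ]))]
7218 ((371.45257568359375, 295.58575439453125), (58.83000564575195, 193.04335021972656), 79.74761199951172)
```

View pics/wg2.png

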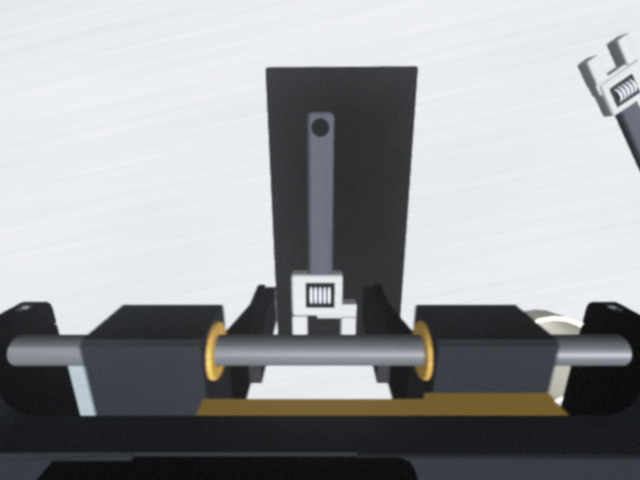

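Run:
```python
from h import *
s=bot.read_state(); p=np.array(s["position"]); R=s["tcp_rot"]
for z in (-.02,0,.006,.025,.1,.112): print(z,proj(p+R[:,2]*z,"wrist",s).round(0), proj(p+R[:,2]*z+R[:,1]*.023,"wrist",s).round(0))
print(cams.calibration("wrist"))
s,im,d=cap("wrist")
K,Rw,o=ray("wrist",s)
# depth of fingers between rows 285..385
for px in ((256,295),(252,320),(245,370),(265,292),(383,295),(320,200),(320,240),(320,260),(320,280)):
    w=at_d(px,d,"wrist",s); print(px, d[px[1],px[0]], (R.T@(w-p)).round(4), w.round(4))
```

```text
-0.02 [319. 316.] [366. 316.]
0 [319. 297.] [361. 297.]
0.006 [319. 293.] [360. 293.]
0.025 [319. 279.] [357. 279.]
0.1 [319. 244.] [347. 244.]
0.112 [319. 240.] [346. 240.]
{'mtx': array([[343.56872792,   0.        , 318.89103692],
       [  0.        , 343.56872792, 245.86998325],
       [  0.        ,   0.        ,   1.        ]]), 'tool_from_camera': array([[ 1.22815777e-04, -9.54694521e-01, -2.97587562e-01,
         8.20275776e-02],
       [ 9.99999865e-01,  2.67699113e-04, -4.46104385e-04,
         1.22196436e-05],
       [ 5.05557339e-04, -2.97587467e-01,  9.54694425e-01,
        -1.69346829e-01],
       [ 0.00000000e+00,  0.00000000e+00,  0.00000000e+00,
         1.00000000e+00]])}
(256, 295) 0.1693703 [ 0.0085 -0.0311 -0.0149] [0.3639 0.264  0.1459]
(252, 320) 0.15959634 [ 0.0017 -0.0311 -0.0272] [0.3706 0.2626 0.1582]
(245, 370) 0.35475782 [-0.1459 -0.0764  0.1312] [ 5.060e-01  1.888e-01 -3.000e-04]
(265, 292) 0.32941887 [-0.0582 -0.0518  0.132 ] [ 0.4249  0.2303 -0.001 ]
(383, 295) 0.16665015 [ 0.0097  0.031  -0.0173] [0.375  0.3251 0.1483]
(320, 200) 0.28675038 [0.0332 0.0008 0.1158] [0.3457 0.3    0.0152]
(320, 240) 0.29594103 [-0.0012  0.0008  0.1147] [0.3795 0.2932 0.0163]
(320, 260) 0.30196366 [-0.0197  0.0009  0.1152] [0.3976 0.2896 0.0157]
(320, 280) 0.304014 [-0.0373  0.0009  0.1119] [0.4148 0.2861 0.019 ]
```

Run:
```python
from h import *
s,im,d=cap("wrist"); p=np.array(s["position"]); R=s["tcp_rot"]; print(s["opening"],p)
K,Rw,o=ray("wrist",s); v,u=np.mgrid[:480,:640]
P=((np.stack([u,v,np.ones_like(u)],-1)@np.linalg.inv(K).T*d[...,None]@Rw.T+o)-p)@R
m=(d>0)&(P[...,2]<.08)&(abs(P[...,0])<.03)&(abs(P[...,1])<.06)&(v<345)
q=P[m]; uv=np.stack([u,v],-1)[m]
i=np.argsort(-q[:,2])[:12]; print(np.c_[q[i].round(4),uv[i]])
for z in (-.04,-.03,-.02,-.01,0,.01,.02):
    k=abs(q[:,2]-z)<.002
    if k.any(): print(z,k.sum(),q[k].min(0).round(3),q[k].max(0).round(3),"min|y|",abs(q[k][:,1]).min().round(4))
```

```text
0.7586541601671039 [0.37846482 0.29278228 0.13114344]
[[ 1.07e-02  4.01e-02 -6.30e-03  3.97e+02  2.84e+02]
 [-6.00e-03 -3.33e-02 -6.40e-03  2.56e+02  3.13e+02]
 [ 2.80e-03 -3.34e-02 -6.50e-03  2.55e+02  2.98e+02]
 [ 1.07e-02 -3.91e-02 -6.50e-03  2.43e+02  2.84e+02]
 [ 1.08e-02 -3.86e-02 -6.60e-03  2.44e+02  2.84e+02]
 [-8.10e-03  3.29e-02 -6.70e-03  3.81e+02  3.17e+02]
 [-6.90e-03  3.28e-02 -6.90e-03  3.81e+02  3.15e+02]
 [ 1.09e-02 -4.00e-02 -6.90e-03  2.41e+02  2.84e+02]
 [-7.40e-03  3.28e-02 -7.00e-03  3.81e+02  3.16e+02]
 [ 1.10e-02  4.10e-02 -7.20e-03  3.99e+02  2.84e+02]
 [ 1.10e-02  3.89e-02 -7.20e-03  3.95e+02  2.84e+02]
 [-9.00e-03 -3.33e-02 -7.30e-03  2.56e+02  3.19e+02]]
-0.04 288 [ 0.002 -0.044 -0.042] [ 0.012  0.044 -0.038] min|y| 0.0329
-0.03 322 [-0.005 -0.042 -0.032] [ 0.012  0.042 -0.028] min|y| 0.0324
-0.02 276 [-0.009 -0.042 -0.022] [ 0.012  0.041 -0.018] min|y| 0.0323
-0.01 239 [-0.01  -0.042 -0.012] [ 0.012  0.042 -0.008] min|y| 0.0324
```

By wrist depth the fingertips really end about 6.5 mm behind the TCP, not 25 mm ahead. That also explains the can grips at the 46.7 mm neck. So tip height = TCP z + 6.5 mm, and I'll regrip about 30 mm lower while watching the force.

```bash
python3 -m handwheel '[[0,0,-0.03,0,0,0],[0,0,-0.06,0,0,0],[0,0,-0.09,0,0,0],[0,0,-0.11,0,0,0],[0,0,-0.12,0,0,0],[0,0,-0.12,0,0,0],[0,0,-0.12,0,0,0],[0,0,-0.12,0,0,0]]' 0.2
python3 -m handwheel '[[0,0,-0.003,0,0,0],[0,0,-0.006,0,0,0],[0,0,-0.009,0,0,0],[0,0,-0.01,0,0,0],[0,0,-0.01,0,0,0],[0,0,-0.01,0,0,0],[0,0,-0.01,0,0,0],[0,0,-0.01,0,0,0]]' 0.2
python3 -m handwheel '[[0,0,0,0,0,0],[0,0,0,0,0,0],[0,0,0,0,0,0],[0,0,0,0,0,0],[0,0,0,0,0,0],[0,0,0,0,0,0],[0,0,0,0,0,0],[0,0,0,0,0,0]]' -1
python3 -m handwheel '[[0,0,0,0,0,0],[0,0,0,0,0,0],[0,0,0,0,0,0],[0,0,0,0,0,0],[0,0,0,0,0,0],[0,0,0,0,0,0],[0,0,0,0,0,0],[0,0,0,0,0,0]]' -1
```

```text
time_s: 29.43
position: [0.3795, 0.2933, 0.0127]
tcp_rot: [[-0.98, 0.198, 0.002], [0.198, 0.98, 0.001], [-0.002, 0.001, -1.0]]
force: [0.9, 0.8, 0.2]
opening: 0.604
grasp_force: 0.0
time_s: 30.1
position: [0.3788, 0.2929, 0.0018]
tcp_rot: [[-0.98, 0.198, 0.0], [0.198, 0.98, 0.0], [-0.0, 0.0, -1.0]]
force: [-0.9, 0.4, 0.9]
opening: 0.6
grasp_force: 0.0
time_s: 30.77
position: [0.3787, 0.2929, 0.0018]
tcp_rot: [[-0.98, 0.199, -0.0], [0.199, 0.98, 0.0], [0.0, 0.0, -1.0]]
force: [0.1, 0.2, 0.5]
opening: 0.249
grasp_force: 30.0
time_s: 31.43
position: [0.3787, 0.2929, 0.0017]
tcp_rot: [[-0.98, 0.199, -0.0], [0.199, 0.98, -0.0], [0.0, -0.0, -1.0]]
force: [0.2, -0.0, 0.8]
opening: 0.245
grasp_force: 30.0
```

Gripped: 21.5 mm matches the 22 mm handle. Lifting, then carrying the wrench to just behind the nut, with the jaws straddling it.

```bash
python3 -m handwheel '[[0,0,0.01,0,0,0],[0,0,0.03,0,0,0],[0,0,0.05,0,0,0],[0,0,0.07,0,0,0],[0,0,0.085,0,0,0],[0,0,0.09,0,0,0],[0,0,0.09,0,0,0],[0,0,0.09,0,0,0]]' -1
python3 -m handwheel '[[0.006,-0.03,0,0,0,0.013],[0.012,-0.06,0,0,0,0.026],[0.018,-0.09,0,0,0,0.04],[0.025,-0.12,0,0,0,0.055],[0.031,-0.15,0,0,0,0.07],[0.037,-0.18,0,0,0,0.083],[0.0437,-0.2102,0,0,0,0.095],[0.0437,-0.2102,0,0,0,0.095]]' -1
python3 -m handwheel '[[0,0,0,0,0,0],[0,0,0,0,0,0],[0,0,0,0,0,0],[0,0,0,0,0,0],[0,0,-0.01,0,0,0],[0,0,-0.02,0,0,0],[0,0,-0.025,0,0,0],[0,0,-0.025,0,0,0]]' -1
python3 - <<'E'
from h import *
out=[]
for n in ("scene","top"):
    s,im,d=cap(n); p=proj([.5,.085,.05],n); a,b=np.round(p).astype(int); w=(50,38)
    out.append(cv2.resize(im[b-w[1]:b+w[1],a-w[0]:a+w[0]],(400,304),interpolation=cv2.INTER_CUBIC))
    for q in ("wrench","worm_top","nut_mid"): print(n,q,[(round(x["conf"],2),x["position"],at_z(x["position"],{"wrench":.067,"worm_top":.087,"nut_mid":.03}[q],n).round(4)) for x in models.tip_of(q,n)[:3]])
cv2.imwrite("pics/fit1.png",np.hstack(out))
E
```

```text
time_s: 32.1
position: [0.3784, 0.2928, 0.0917]
tcp_rot: [[-0.98, 0.198, -0.0], [0.198, 0.98, -0.0], [0.0, -0.0, -1.0]]
force: [0.3, 0.3, -2.9]
opening: 0.245
grasp_force: 30.0
time_s: 32.77
position: [0.4243, 0.0785, 0.0908]
tcp_rot: [[-1.0, 0.014, 0.001], [0.014, 1.0, -0.001], [-0.001, -0.001, -1.0]]
force: [-0.1, 0.7, -1.9]
opening: 0.247
grasp_force: 30.0
time_s: 33.43
position: [0.4214, 0.0836, 0.0659]
tcp_rot: [[-1.0, 0.008, -0.002], [0.008, 1.0, 0.0], [0.002, 0.0, -1.0]]
force: [-0.4, -0.6, -2.6]
opening: 0.248
grasp_force: 30.0
scene wrench [(0.73, [479.5, 307.9], array([0.8953, 0.3188, 0.067 ])), (0.66, [321.6, 198.7], array([0.5026, 0.0831, 0.067 ])), (0.65, [437.9, 118.4], array([0.3374, 0.4882, 0.067 ]))]
scene worm_top [(0.81, [448.8, 119.3], array([0.3672, 0.5025, 0.087 ])), (0.73, [471.4, 291.1], array([0.8598, 0.3115, 0.087 ])), (0.65, [319.7, 184.9], array([0.4742, 0.0874, 0.087 ]))]
scene nut_mid [(0.4, [323.8, 213.0], array([0.5218, 0.0831, 0.03  ]))]
top wrench [(0.97, [215.9, 140.6], array([0.8525, 0.3358, 0.067 ])), (0.71, [147.0, 351.2], array([0.2887, 0.519 , 0.067 ])), (0.62, [309.8, 267.8], array([0.5051, 0.0846, 0.067 ]))]
top worm_top [(0.77, [214.6, 151.5], array([0.8176, 0.335 , 0.087 ])), (0.73, [143.4, 341.9], array([0.3163, 0.5214, 0.087 ])), (0.65, [310.5, 279.2], array([0.4752, 0.0828, 0.087 ]))]
top nut_mid [(0.61, [308.6, 261.5], array([0.5225, 0.0882, 0.03  ])), (0.51, [380.3, 219.7], array([ 0.6357, -0.111 ,  0.03  ]))]
```

View pics/fit1.png

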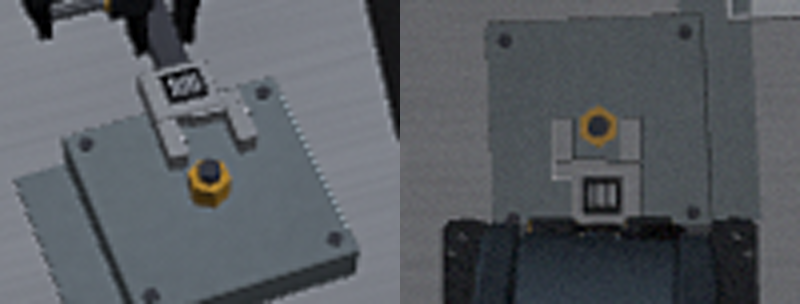

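The jaws straddle the nut in y: the nut is at (598,125) in the right half, between prongs at columns 560 and 635. Wrench origin is about (0.506,0.084), so I'll lower it.

```bash
python3 -m handwheel '[[0,0,-0.008,0,0,0],[0,0,-0.016,0,0,0],[0,0,-0.024,0,0,0],[0,0,-0.03,0,0,0],[0,0,-0.035,0,0,0],[0,0,-0.038,0,0,0],[0,0,-0.038,0,0,0],[0,0,-0.038,0,0,0]]' -1
python3 -m handwheel '[[0.001,0,0,0,0,0],[0.002,0,0,0,0,0],[0.003,0,0,0,0,0],[0.004,0,0,0,0,0],[0.005,0,0,0,0,0],[0.006,0,0,0,0,0],[0.006,0,0,0,0,0],[0.006,0,0,0,0,0]]' -1
```

```text
time_s: 34.5
position: [0.4223, 0.0827, 0.0285]
tcp_rot: [[-1.0, 0.01, -0.001], [0.01, 1.0, 0.0], [0.001, 0.0, -1.0]]
force: [0.4, 0.3, -2.3]
opening: 0.244
grasp_force: 30.0
time_s: 35.17
position: [0.4286, 0.0827, 0.0288]
tcp_rot: [[-1.0, 0.01, 0.0], [0.01, 1.0, -0.0], [-0.0, -0.0, -1.0]]
force: [-0.2, -0.3, -1.7]
opening: 0.246
grasp_force: 30.0
```

```bash
python3 -m handwheel '[[0.001,0,0,0,0,0],[0.002,0,0,0,0,0],[0.002,0,0,0,0,0],[0.002,0,0,0,0,0],[0.002,0,0,0,0,0],[0.002,0,0,0,0,0],[0.002,0,0,0,0,0],[0.002,0,0,0,0,0]]' -1
python3 -m handwheel '[[0.001,0,0,0,0,0],[0.0015,0,0,0,0,0],[0.0015,0,0,0,0,0],[0.0015,0,0,0,0,0],[0.0015,0,0,0,0,0],[0.0015,0,0,0,0,0],[0.0015,0,0,0,0,0],[0.0015,0,0,0,0,0]]' -1
```

```text
time_s: 35.83
position: [0.4304, 0.0827, 0.0287]
tcp_rot: [[-1.0, 0.01, -0.0], [0.01, 1.0, -0.0], [0.0, -0.0, -1.0]]
force: [0.0, 0.3, -2.6]
opening: 0.248
grasp_force: 30.0
time_s: 36.5
position: [0.4319, 0.0827, 0.0288]
tcp_rot: [[-1.0, 0.01, -0.0], [0.01, 1.0, 0.0], [0.0, 0.0, -1.0]]
force: [-0.5, 0.3, -2.9]
opening: 0.245
grasp_force: 30.0
```

```bash
python3 -m handwheel '[[0.001,0,0,0,0,0],[0.0015,0,0,0,0,0],[0.0015,0,0,0,0,0],[0.0015,0,0,0,0,0],[0.0015,0,0,0,0,0],[0.0015,0,0,0,0,0],[0.0015,0,0,0,0,0],[0.0015,0,0,0,0,0]]' -1
python3 -m handwheel '[[0.001,0,0,0,0,0],[0.0015,0,0,0,0,0],[0.0015,0,0,0,0,0],[0.0015,0,0,0,0,0],[0.0015,0,0,0,0,0],[0.0015,0,0,0,0,0],[0.0015,0,0,0,0,0],[0.0015,0,0,0,0,0]]' -1
```

```text
time_s: 37.17
position: [0.4333, 0.0827, 0.0287]
tcp_rot: [[-1.0, 0.01, -0.0], [0.01, 1.0, 0.0], [0.0, 0.0, -1.0]]
force: [-0.4, -0.1, -3.0]
opening: 0.249
grasp_force: 30.0
time_s: 37.83
position: [0.4336, 0.0828, 0.0286]
tcp_rot: [[-1.0, 0.01, -0.003], [0.01, 1.0, 0.0], [0.003, 0.0, -1.0]]
force: [-6.4, -0.9, -0.9]
opening: 0.25
grasp_force: 30.0
```

```bash
python3 -m handwheel '[[-0.001,0,0,0,0,0],[-0.0015,0.001,0,0,0,0],[-0.0015,0.002,0,0,0,0],[-0.0015,0.002,0,0,0,0],[-0.0015,0.002,0,0,0,0],[-0.0015,0.002,0,0,0,0],[-0.0015,0.002,0,0,0,0],[-0.0015,0.002,0,0,0,0]]' -1
python3 -m handwheel '[[0,0.001,0,0,0,0],[0,0.001,0,0,0,0],[0,0.001,0,0,0,0],[0,0.001,0,0,0,0],[0,0.001,0,0,0,0],[0,0.001,0,0,0,0],[0,0.001,0,0,0,0],[0,0.001,0,0,0,0]]' -1
python3 -m handwheel '[[0,0.001,0,0,0,0],[0,0.001,0,0,0,0],[0,0.001,0,0,0,0],[0,0.001,0,0,0,0],[0,0.001,0,0,0,0],[0,0.001,0,0,0,0],[0,0.001,0,0,0,0],[0,0.001,0,0,0,0]]' -1
```

```text
time_s: 38.5
position: [0.4336, 0.0847, 0.0287]
tcp_rot: [[-1.0, 0.01, 0.0], [0.01, 1.0, -0.0], [-0.0, -0.0, -1.0]]
force: [-3.2, -1.8, -1.5]
opening: 0.249
grasp_force: 30.0
time_s: 39.17
position: [0.4336, 0.0858, 0.0288]
tcp_rot: [[-1.0, 0.01, 0.0], [0.01, 1.0, -0.0], [-0.0, -0.0, -1.0]]
force: [-2.6, -1.6, -2.4]
opening: 0.249
grasp_force: 30.0
time_s: 39.83
position: [0.4336, 0.0867, 0.0288]
tcp_rot: [[-1.0, 0.01, 0.0], [0.01, 1.0, -0.0], [-0.0, -0.0, -1.0]]
force: [-2.9, -3.2, -3.0]
opening: 0.249
grasp_force: 30.1
```

```bash
python3 -m handwheel '[[-0.001,0,0,0,0,0],[-0.001,0,0,0,0,0],[-0.001,0,0,0,0,0],[-0.001,0,0,0,0,0],[-0.001,0,0,0,0,0],[-0.001,0,0,0,0,0],[-0.001,0,0,0,0,0],[-0.001,0,0,0,0,0]]' -1
python3 -m handwheel '[[0,0.0005,0,0,0,0],[0,0.001,0,0,0,0],[0,0.001,0,0,0,0],[0,0.001,0,0,0,0],[0,0.001,0,0,0,0],[0,0.001,0,0,0,0],[0,0.001,0,0,0,0],[0,0.001,0,0,0,0]]' -1
```

```text
time_s: 40.5
position: [0.4334, 0.0867, 0.0289]
tcp_rot: [[-1.0, 0.01, 0.002], [0.01, 1.0, -0.0], [-0.002, -0.0, -1.0]]
force: [0.9, -3.8, -3.7]
opening: 0.248
grasp_force: 30.1
time_s: 41.17
position: [0.4335, 0.0873, 0.0289]
tcp_rot: [[-1.0, 0.011, 0.002], [0.011, 1.0, -0.0], [-0.002, -0.0, -1.0]]
force: [1.7, -5.7, -2.4]
opening: 0.248
grasp_force: 30.2
```

The fixed jaw bears on the nut (-5.7 N in y), with the throat about 1 mm off. Now rest it on the boss, release, rise, shut the fingers and go over the worm.

```bash
python3 -m handwheel '[[0,-0.0005,-0.001,0,0,0],[0,-0.0007,-0.0015,0,0,0],[0,-0.0007,-0.0015,0,0,0],[0,-0.0007,-0.0015,0,0,0],[0,-0.0007,-0.0015,0,0,0],[0,-0.0007,-0.0015,0,0,0],[0,-0.0007,-0.0015,0,0,0],[0,-0.0007,-0.0015,0,0,0]]' -1
python3 -m handwheel '[[0,0,0,0,0,0],[0,0,0,0,0,0],[0,0,0,0,0,0],[0,0,0.02,0,0,0],[0,0,0.045,0,0,0],[0,0,0.06,0,0,0],[0,0,0.06,0,0,0],[0,0,0.06,0,0,0]]' 0.1
python3 -m handwheel '[[0.02,0,0,0,0,0],[0.04,-0.001,0,0,0,0],[0.04,-0.001,0,0,0,0],[0.04,-0.001,0,0,0,0],[0.04,-0.001,0,0,0,0],[0.04,-0.001,0,0,0,0],[0.04,-0.001,0,0,0,0],[0.04,-0.001,0,0,0,0]]' -1
python3 - <<'E'
from h import *
out=[]
for n in ("scene","top"):
    s,im,d=cap(n); p=proj([.5,.085,.05],n); a,b=np.round(p).astype(int); w=(50,38)
    out.append(cv2.resize(im[b-w[1]:b+w[1],a-w[0]:a+w[0]],(400,304),interpolation=cv2.INTER_CUBIC))
    for q in ("wrench","worm_top"): print(n,q,[(round(x["conf"],2),x["position"],at_z(x["position"],{"wrench":.03,"worm_top":.05}[q],n).round(4)) for x in models.tip_of(q,n)[:3] if abs(x["position"][0]-315)<25])
cv2.imwrite("pics/fit2.png",np.hstack(out))
E
```

```text
time_s: 41.83
position: [0.4333, 0.0869, 0.0275]
tcp_rot: [[-1.0, 0.01, 0.002], [0.01, 1.0, -0.0], [-0.002, -0.0, -1.0]]
force: [1.9, -4.9, 0.1]
opening: 0.248
grasp_force: 30.1
time_s: 42.5
position: [0.4325, 0.0874, 0.0878]
tcp_rot: [[-1.0, 0.009, 0.001], [0.009, 1.0, 0.0], [-0.001, 0.0, -1.0]]
force: [0.4, -0.8, 0.1]
opening: 0.55
grasp_force: 0.0
time_s: 43.17
position: [0.4713, 0.0862, 0.087]
tcp_rot: [[-1.0, 0.01, -0.002], [0.01, 1.0, 0.0], [0.002, 0.0, -1.0]]
force: [-0.7, -0.6, -0.3]
opening: 0.048
grasp_force: 0.0
scene wrench [(0.8, [322.7, 212.5], array([0.5194, 0.0809, 0.03  ]))]
scene worm_top [(0.55, [325.0, 194.3], array([0.4802, 0.1003, 0.05  ]))]
top wrench [(0.54, [308.7, 263.5], array([0.517, 0.088, 0.03 ]))]
top worm_top [(0.65, [310.7, 278.0], array([0.4775, 0.0827, 0.05  ]))]
```

View pics/fit2.png

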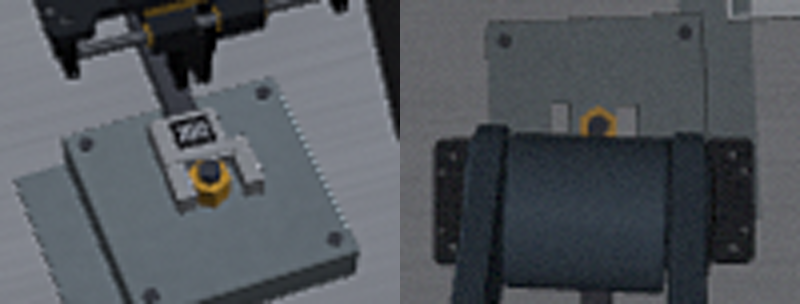

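The wrench sits over the nut at (208,180): the left, fixed jaw touches and the right, movable jaw has a gap. Next, press the worm and drag +x, with force checks.

```bash
python3 -m handwheel '[[0,0,-0.015,0,0,0],[0,0,-0.03,0,0,0],[0,0,-0.038,0,0,0],[0,0,-0.04,0,0,0],[0,0,-0.0415,0,0,0],[0,0,-0.0418,0,0,0],[0,0,-0.0418,0,0,0],[0,0,-0.0418,0,0,0]]' -1
python3 -m handwheel '[[0,0,-0.001,0,0,0],[0,0,-0.002,0,0,0],[0,0,-0.003,0,0,0],[0,0,-0.004,0,0,0],[0,0,-0.004,0,0,0],[0,0,-0.004,0,0,0],[0,0,-0.004,0,0,0],[0,0,-0.004,0,0,0]]' -1
```

```text
time_s: 44.13
position: [0.4729, 0.086, 0.046]
tcp_rot: [[-1.0, 0.01, 0.001], [0.01, 1.0, -0.0], [-0.001, -0.0, -1.0]]
force: [-0.1, -0.3, -0.7]
opening: 0.007
grasp_force: 0.0
time_s: 44.8
position: [0.4746, 0.086, 0.0423]
tcp_rot: [[-1.0, 0.01, 0.005], [0.01, 1.0, -0.0], [-0.005, -0.0, -1.0]]
force: [1.9, 0.2, 6.3]
opening: 0.008
grasp_force: 3.0
```

```bash
python3 -m handwheel '[[0.001,0,-0.001,0,0,0],[0.003,0,-0.001,0,0,0],[0.005,0,-0.001,0,0,0],[0.0075,0,-0.001,0,0,0],[0.01,0,-0.001,0,0,0],[0.0125,0,-0.001,0,0,0],[0.015,0,-0.001,0,0,0],[0.015,0,-0.001,0,0,0]]' -1
python3 -m handwheel '[[0,0,0.003,0,0,0],[0,0,0.008,0,0,0],[0,0,0.012,0,0,0],[0,0,0.012,0,0,0],[-0.008,0,0.012,0,0,0],[-0.015,0,0.012,0,0,0],[-0.015,0,0.012,0,0,0],[-0.015,0,0.012,0,0,0]]' -1
python3 - <<'E'
from h import *
s,im,d=cap("scene"); p=proj([.5,.085,.05],"scene"); a,b=np.round(p).astype(int)
cv2.imwrite("pics/fit3.png",cv2.resize(im[b-38:b+38,a-50:a+50],(400,304),interpolation=cv2.INTER_CUBIC))
E
```

```text
time_s: 45.47
position: [0.4868, 0.0857, 0.0421]
tcp_rot: [[-1.0, 0.009, -0.001], [0.009, 1.0, -0.001], [0.001, -0.001, -1.0]]
force: [-2.7, -1.3, 17.5]
opening: 0.004
grasp_force: 8.7
time_s: 46.13
position: [0.4711, 0.0861, 0.0521]
tcp_rot: [[-1.0, 0.01, -0.002], [0.01, 1.0, 0.0], [0.002, 0.0, -1.0]]
force: [0.5, -0.1, -0.3]
opening: 0.006
grasp_force: 0.0
```

View pics/fit3.png

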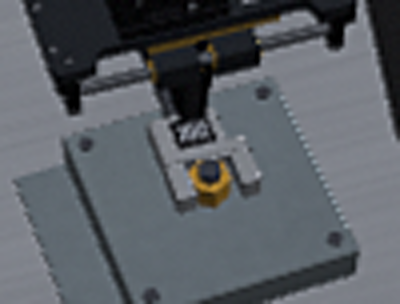

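The drag works: -2.7 N in x matches the worm friction. The extra rolling strokes will stall harmlessly once the jaws are closed.

```bash
for i in 1 2 3; do python3 -m handwheel '[[0,0,-0.008,0,0,0],[0,0,-0.012,0,0,0],[0.002,0,-0.012,0,0,0],[0.005,0,-0.012,0,0,0],[0.008,0,-0.012,0,0,0],[0.011,0,-0.012,0,0,0],[0.014,0,-0.012,0,0,0],[0.016,0,-0.012,0,0,0]]' -1 | grep -E "pos|^force"
python3 -m handwheel '[[0,0,0,0,0,0],[0,0,0.005,0,0,0],[0,0,0.012,0,0,0],[0,0,0.012,0,0,0],[-0.008,0,0.012,0,0,0],[-0.016,0,0.012,0,0,0],[-0.016,0,0.012,0,0,0],[-0.016,0,0.012,0,0,0]]' -1 | grep -E "pos|^force"; done
cat > jaw.py <<'E'
from h import *
for n in ("top","scene"):
    s,im,d=cap(n)
    for q,z in (("wrench",.03),("worm_top",.05)): print(n,q,[(round(x["conf"],2),at_z(x["position"],z,n).round(4)) for x in models.tip_of(q,n)[:4] if abs(x["position"][0]-315)<25])
E
python3 jaw.py
```

```text
position: [0.4881, 0.0857, 0.042]
force: [-4.3, -1.1, 21.5]
position: [0.4709, 0.0861, 0.052]
force: [1.2, -0.7, 0.4]
position: [0.4882, 0.0857, 0.042]
force: [-3.4, -1.9, 20.8]
position: [0.4709, 0.0862, 0.052]
force: [0.5, -0.9, 0.7]
position: [0.4834, 0.086, 0.0418]
force: [-12.0, -1.6, 28.7]
position: [0.471, 0.0861, 0.052]
force: [0.6, 0.5, 0.1]
top wrench [(0.65, array([0.5208, 0.0849, 0.03  ])), (0.43, array([0.5142, 0.0869, 0.03  ]))]
top worm_top [(0.61, array([0.4773, 0.087 , 0.05  ]))]
scene wrench [(0.63, array([0.5073, 0.0823, 0.03  ]))]
scene worm_top [(0.59, array([0.4799, 0.0973, 0.05  ]))]
```

The third stroke stalled (-12 N in x), so the jaws are shut on the nut. Back to the handle to grip it.

```bash
python3 -m handwheel '[[0,0,0.02,0,0,0],[-0.01,0,0.035,0,0,0],[-0.03,0.0005,0.035,0,0,0],[-0.0385,0.0005,0.035,0,0,0],[-0.0385,0.0005,0.035,0,0,0],[-0.0385,0.0005,0.035,0,0,0],[-0.0385,0.0005,0.035,0,0,0],[-0.0385,0.0005,0.035,0,0,0]]' 0.1
python3 -m handwheel '[[0,0,-0.02,0,0,0],[0,0,-0.04,0,0,0],[0,0,-0.053,0,0,0],[0,0,-0.058,0,0,0],[0,0,-0.0595,0,0,0],[0,0,-0.0595,0,0,0],[0,0,-0.0595,0,0,0],[0,0,-0.0595,0,0,0]]' 0.1
python3 -m handwheel '[[0,0,0,0,0,0],[0,0,0,0,0,0],[0,0,0,0,0,0],[0,0,0,0,0,0],[0,0,0,0,0,0],[0,0,0,0,0,0],[0,0,0,0,0,0],[0,0,0,0,0,0]]' -1
python3 -m handwheel '[[0,0,0,0,0,0],[0,0,0,0,0,0],[0,0,0,0,0,0],[0,0,0,0,0,0],[0,0,0,0,0,0],[0,0,0,0,0,0],[0,0,0,0,0,0],[0,0,0,0,0,0]]' -1
```

```text
time_s: 51.15
position: [0.4352, 0.0864, 0.0872]
tcp_rot: [[-1.0, 0.01, 0.001], [0.01, 1.0, -0.0], [-0.001, -0.0, -1.0]]
force: [0.6, 0.7, -0.3]
opening: 0.506
grasp_force: 0.0
time_s: 51.82
position: [0.4346, 0.0865, 0.0286]
tcp_rot: [[-1.0, 0.01, 0.002], [0.01, 1.0, -0.0], [-0.002, -0.0, -1.0]]
force: [-1.2, -1.1, -0.1]
opening: 0.552
grasp_force: 0.0
time_s: 52.48
position: [0.4339, 0.0866, 0.0281]
tcp_rot: [[-1.0, 0.01, 0.0], [0.01, 1.0, 0.0], [-0.0, 0.0, -1.0]]
force: [-0.7, 1.5, 3.3]
opening: 0.251
grasp_force: 30.0
time_s: 53.15
position: [0.4339, 0.0866, 0.028]
tcp_rot: [[-1.0, 0.01, 0.0], [0.01, 1.0, 0.0], [-0.0, 0.0, -1.0]]
force: [-0.2, 2.1, 5.1]
opening: 0.249
grasp_force: 30.0
```

```bash
python3 -m handwheel '[[0.0002,0.0052,0,0,0,-0.03054],[0.0007,0.0103,0,0,0,-0.0611],[0.0016,0.0154,0,0,0,-0.0916],[0.0027,0.0204,0,0,0,-0.1222],[0.0042,0.0254,0,0,0,-0.1527],[0.0059,0.0302,0,0,0,-0.1833],[0.0080,0.0350,0,0,0,-0.2138],[0.0103,0.0396,0,0,0,-0.2443]]' -1
python3 -m handwheel '[[0.0026,0.0044,0,0,0,-0.03054],[0.0055,0.0087,0,0,0,-0.0611],[0.0086,0.0128,0,0,0,-0.0916],[0.0120,0.0167,0,0,0,-0.1222],[0.0156,0.0204,0,0,0,-0.1527],[0.0194,0.0239,0,0,0,-0.1833],[0.0194,0.0239,0,0,0,-0.1833],[0.0194,0.0239,0,0,0,-0.1833]]' -1
python3 -c "
from h import *
s=bot.read_state(); print(s['force'],s['moment'])"
```

```text
time_s: 53.82
position: [0.4442, 0.1253, 0.0281]
tcp_rot: [[-0.878, 0.478, -0.0], [0.478, 0.878, -0.002], [-0.001, -0.002, -1.0]]
force: [-1.1, -4.7, 5.0]
opening: 0.247
grasp_force: 30.0
time_s: 54.48
position: [0.4643, 0.1497, 0.028]
tcp_rot: [[-0.649, 0.76, 0.001], [0.76, 0.649, -0.0], [-0.001, 0.001, -1.0]]
force: [-0.1, -2.0, 4.6]
opening: 0.243
grasp_force: 30.0
[-0.0543294  -1.95302197  4.59445797] [-0.43269014 -0.11043368 -0.13134267]
```

```bash
python3 -m handwheel '[[0.0020,0.0016,0,0,0,-0.0153],[0.0040,0.0032,0,0,0,-0.0305],[0.0060,0.0047,0,0,0,-0.0458],[0.0082,0.0062,0,0,0,-0.0611],[0.0082,0.0062,0,0,0,-0.0611],[0.0082,0.0062,0,0,0,-0.0611],[0.0082,0.0062,0,0,0,-0.0611],[0.0082,0.0062,0,0,0,-0.0611]]' -1
python3 -c "
from h import *
s=bot.read_state(); print(s['force'],s['moment'])"
python3 -m handwheel '[[0.0012,0.0008,0,0,0,-0.0087],[0.0025,0.0016,0,0,0,-0.0175],[0.0025,0.0016,0,0,0,-0.0175],[0.0025,0.0016,0,0,0,-0.0175],[0.0025,0.0016,0,0,0,-0.0175],[0.0025,0.0016,0,0,0,-0.0175],[0.0025,0.0016,0,0,0,-0.0175],[0.0025,0.0016,0,0,0,-0.0175]]' -1
python3 -c "
from h import *
s=bot.read_state(); print(s['force'],s['moment'])"
```

```text
time_s: 55.15
position: [0.4718, 0.1553, 0.028]
tcp_rot: [[-0.553, 0.833, -0.0], [0.833, 0.553, -0.001], [-0.001, -0.001, -1.0]]
force: [-0.2, -4.3, 5.0]
opening: 0.248
grasp_force: 30.0
[-0.24916734 -4.30619384  5.03219636] [-0.75398774  0.0230673   0.08191968]
time_s: 55.82
position: [0.4735, 0.1568, 0.028]
tcp_rot: [[-0.525, 0.851, -0.001], [0.851, 0.525, -0.002], [-0.001, -0.002, -1.0]]
force: [-0.9, -4.2, 5.6]
opening: 0.247
grasp_force: 30.0
[-0.94323046 -4.2451919   5.62029894] [-0.79200418  0.18021461  0.27378808]
```

```bash
python3 -m handwheel '[[0.0013,0.0008,0,0,0,-0.009],[0.0026,0.0015,0,0,0,-0.018],[0.0038,0.0022,0,0,0,-0.026],[0.0038,0.0022,0,0,0,-0.026],[0.0038,0.0022,0,0,0,-0.026],[0.0038,0.0022,0,0,0,-0.026],[0.0038,0.0022,0,0,0,-0.026],[0.0038,0.0022,0,0,0,-0.026]]' -1
python3 -c "
from h import *
s=bot.read_state(); f=s['force'];r=s['position'][:2]-np.array([.518,.0855]); print(f,s['moment'], r[0]*f[1]-r[1]*f[0]+s['moment'][2])"
```

```text
time_s: 56.48
position: [0.4767, 0.1593, 0.028]
tcp_rot: [[-0.48, 0.877, -0.003], [0.878, 0.48, -0.001], [0.0, -0.003, -1.0]]
force: [-1.9, -2.1, 6.2]
opening: 0.248
grasp_force: 30.0
[-1.88007904 -2.09073036  6.1899733 ] [-0.49068812  0.35050054  0.28878326] 0.5139071212904675
```

```bash
python3 -m handwheel '[[0.0013,0.0007,0,0,0,-0.009],[0.0026,0.0014,0,0,0,-0.018],[0.004,0.002,0,0,0,-0.027],[0.0053,0.0026,0,0,0,-0.035],[0.0053,0.0026,0,0,0,-0.035],[0.0053,0.0026,0,0,0,-0.035],[0.0053,0.0026,0,0,0,-0.035],[0.0053,0.0026,0,0,0,-0.035]]' -1
python3 - <<'E'
from h import *
s=bot.read_state(); f=s['force'];r=s['position'][:2]-np.array([.518,.0855]); print(f,s['moment'], r[0]*f[1]-r[1]*f[0]+s['moment'][2])
s,im,d=cap("wrist"); cv2.imwrite("pics/turn.png",im)
out=[im[:, :]]
s,im2,d=cap("scene"); p=proj([.5,.085,.05],"scene"); a,b=np.round(p).astype(int)
A=cv2.resize(im2[b-38:b+38,a-50:a+50],(400,304),interpolation=cv2.INTER_CUBIC)
s,im3,d=cap("top"); p=proj([.5,.085,.05],"top"); a,b=np.round(p).astype(int)
B=cv2.resize(im3[b-38:b+38,a-50:a+50],(400,304),interpolation=cv2.INTER_CUBIC)
cv2.imwrite("pics/turn2.png",np.hstack([A,B]))
E
```

```text
time_s: 57.15
position: [0.4814, 0.1624, 0.0279]
tcp_rot: [[-0.417, 0.909, -0.004], [0.909, 0.417, -0.001], [0.001, -0.004, -1.0]]
force: [-2.7, -0.5, 6.6]
opening: 0.248
grasp_force: 30.1
[-2.67168505 -0.51454574  6.62387481] [-0.08255824  0.45193084  0.33823933] 0.562622890012587
```

View pics/turn2.png

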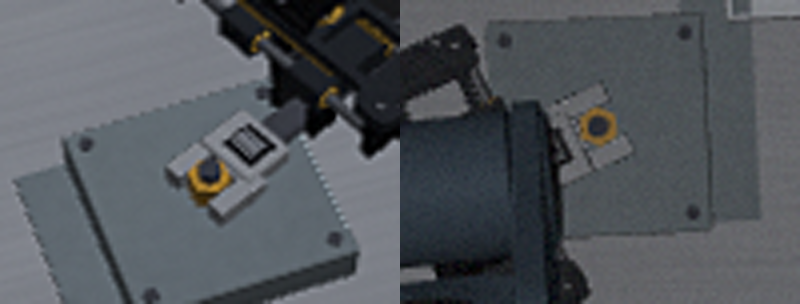

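```bash
python3 -m handwheel '[[0.0014,0.0006,0,0,0,-0.009],[0.0028,0.0012,0,0,0,-0.018],[0.0042,0.0018,0,0,0,-0.027],[0.0055,0.0022,0,0,0,-0.035],[0.0055,0.0022,0,0,0,-0.035],[0.0055,0.0022,0,0,0,-0.035],[0.0055,0.0022,0,0,0,-0.035],[0.0055,0.0022,0,0,0,-0.035]]' -1
cat > tq.py <<'E'
from h import *
s=bot.read_state(); f=s['force'];r=s['position'][:2]-np.array([.518,.0855]); print("F",f.round(1),"M",s['moment'].round(2),"tq",round(r[0]*f[1]-r[1]*f[0]+s['moment'][2],2),"r",np.hypot(*r).round(4),"ang",np.degrees(np.arctan2(-r[1],-r[0])).round(1))
E
python3 tq.py
```

```text
time_s: 57.97
position: [0.4867, 0.165, 0.0278]
tcp_rot: [[-0.352, 0.936, -0.004], [0.936, 0.352, -0.0], [0.001, -0.004, -1.0]]
force: [-3.4, 1.3, 6.6]
opening: 0.245
grasp_force: 30.1
F [-3.4  1.3  6.6] M [0.16 0.51 0.37] tq 0.6 r 0.0854 ang -68.5
```

```bash
python3 -m handwheel '[[0.0014,0.0005,0,0,0,-0.009],[0.0028,0.001,0,0,0,-0.018],[0.0042,0.0015,0,0,0,-0.027],[0.0056,0.0019,0,0,0,-0.035],[0.0056,0.0019,0,0,0,-0.035],[0.0056,0.0019,0,0,0,-0.035],[0.0056,0.0019,0,0,0,-0.035],[0.0056,0.0019,0,0,0,-0.035]]' -1
python3 tq.py
python3 - <<'E'
from h import *
s,im,d=cap("top"); cv2.imwrite("pics/t_turn.png",im)
for q,z in (("wrench",.03),("worm_top",.05),("nut_mid",.03)): print(q,[(round(x["conf"],2),at_z(x["position"],z,"top").round(4)) for x in models.tip_of(q,"top")[:4] if abs(x["position"][0]-300)<40])
K,Rw,o=ray("top"); v,u=np.mgrid[:480,:640]
hsv=cv2.cvtColor(im,cv2.COLOR_BGR2HSV); g=cv2.cvtColor(im,cv2.COLOR_BGR2GRAY)
p=proj([.518,.0855,.04],"top"); a,b=np.round(p).astype(int); print(p)
print(g[b-12:b+16,a-22:a+12])
E
```

```text
time_s: 58.63
position: [0.4924, 0.1668, 0.0278]
tcp_rot: [[-0.285, 0.958, -0.004], [0.958, 0.285, -0.0], [0.001, -0.004, -1.0]]
force: [-3.2, 2.4, 5.5]
opening: 0.255
grasp_force: 30.0
F [-3.2  2.4  5.5] M [0.11 0.41 0.33] tq 0.52 r 0.0853 ang -72.5
wrench [(0.75, array([0.5183, 0.08  , 0.03  ]))]
worm_top [(0.58, array([0.5079, 0.12  , 0.05  ]))]
nut_mid [(0.65, array([0.5139, 0.0839, 0.03  ]))]
[309.55034537 263.07657398]
[[ 83  61  71  60  69  83  83  78  79  79  78  83  78  80  84  81  81  84
   83  77  78  82  82  78  85  82  74  79  80  81  81  81  82  80]
 [ 34  30  39  34  33  85  79  80  81  79  80  84  82  82  80  77  85  78
   82  78  79  83  76  59  79  78  79  78  81  77  77  80  80  80]
 [ 33  39  37  29  26  74  81  81  78  82  83  79  80  79  81  83  76  80
   78  79  70  87 110  98  60  82  81  83  78  80  81  84  78  79]
 [ 41  39  37  43  18  34  71  79  79  81  84  83  82  81  82  76  59  82
   95  97 103 102 102 109  62  82  83  82  80  78  83  81  82  82]
 [ 42  34  42  41  17  28  46  80  83  82  82  82  77  59  84 102  97 103
  100 105 105  97 104 100  64  85
[... 2577 characters left out ...]
  45  37  39  42  24  37  36  13  18  65 111 106 107 105 107 109  98
   69  83  70  81  79  82  81  84  81  84  86  83  85  79  82  83]
 [ 42  44  42  45  36  24  29  38  20  14  61 105 105 108  94  85  75  60
   81  88  77  80  82  81  84  81  83  82  81  81  82  84  83  80]
 [ 43  41  44  45  43  24  18  44  25  23  61  95  83  76  60  85  81  86
   83  84  81  78  86  82  81  84  79  83  83  87  83  87  86  82]
 [ 43  42  40  38  44  26  21  49  26  14  40  71  83  83  80  82  84  83
   82  80  85  83  82  80  86  82  82  85  83  84  82  85  81  81]
 [ 43  43  39  40  46  28  23  41  27  13  39  83  84  84  83  82  86  82
   85  82  80  83  83  80  81  82  84  82  81  81  79  84  85  82]]
```

The wrench has reached yaw -73° without a hard stop, so the fit may be loose. I'll release it and measure the nut and jaw gap from above with the wrist camera.

```bash
python3 -m handwheel '[[0,0,0,0,0,0],[0,0,0,0,0,0],[0,0,0,0,0,0],[0,0,0,0,0,0],[0,0,0.02,0,0,0],[0,0,0.05,0,0,0],[0,0,0.08,0,0,0],[0,0,0.11,0,0,0]]' 0.2
python3 -m handwheel '[[0,-0.02,0.03,0,0,0],[0.01,-0.05,0.04,0,0,0],[0.02,-0.08,0.04,0,0,0],[0.032,-0.11,0.04,0,0,0],[0.032,-0.11,0.04,0,0,0],[0.032,-0.11,0.04,0,0,0],[0.032,-0.11,0.04,0,0,0],[0.032,-0.11,0.04,0,0,0]]' 0.2
cat > look.py <<'E'
from h import *
import sys
s,im,d=cap("wrist"); cv2.imwrite("pics/%s.png"%sys.argv[1],im); np.save("pics/%s.npy"%sys.argv[1],d)
for q,z in (("wrench",.03),("worm_top",.05),("nut_mid",.03)): print(q,[(round(x["conf"],2),np.round(x["position"]),at_z(x["position"],z,"wrist",s).round(4)) for x in models.tip_of(q,"wrist")[:2]])
K,Rw,o=ray("wrist",s); v,u=np.mgrid[:480,:640]
hsv=cv2.cvtColor(im,cv2.COLOR_BGR2HSV)
# rectify to world grid at z=.047, 0.25mm/px, 100x100mm around nut; x to right, y up
n=440; c=np.array([.518,.0855]); gx=c[0]-.055+np.arange(n)*.00025; gy=c[1]+.055-np.arange(n)*.00025
X=np.stack(np.meshgrid(gx,gy)+[np.full((n,n),.047)],-1); C=(X-o)@Rw@K.T; uv=(C[...,:2]/C[...,2:]).astype(np.float32)
rec=cv2.remap(im,uv[...,0],uv[...,1],cv2.INTER_CUBIC); cv2.imwrite("pics/%s_rec.png"%sys.argv[1],rec)
h=cv2.cvtColor(rec,cv2.COLOR_BGR2HSV); m=((h[...,1]>90)&(h[...,0]>8)&(h[...,0]<35)).astype(np.uint8)
m=cv2.morphologyEx(m,cv2.MORPH_OPEN,np.ones((5,5)))
k=cv2.findContours(m,0,2)[0]; k=max(k,key=cv2.contourArea); hull=cv2.convexHull(k)[:,0].astype(float)*[.25,-.25]
c0=(hull.max(0)+hull.min(0))/2
def ap(t): return [np.ptp(hull@[np.cos(t+j*np.pi/3),np.sin(t+j*np.pi/3)]) for j in range(3)]
t=min(np.arange(0,60,.5),key=lambda t:sum(ap(np.radians(t)))); print("nut flats normal deg mod60",t,"widths",np.round(ap(np.radians(t)),1),"centre",(c0/1000+[gx[0],gy[0]]).round(4))
E
python3 look.py n2
```

```text
time_s: 59.5
position: [0.4943, 0.1666, 0.1387]
tcp_rot: [[-0.283, 0.959, -0.001], [0.959, 0.283, -0.0], [0.0, -0.001, -1.0]]
force: [0.2, 0.5, -0.3]
opening: 0.596
grasp_force: 0.0
time_s: 60.17
position: [0.5256, 0.0577, 0.1775]
tcp_rot: [[-0.283, 0.959, -0.002], [0.959, 0.283, 0.001], [0.001, -0.001, -1.0]]
force: [0.6, 0.2, 0.0]
opening: 0.597
grasp_force: 0.0
wrench [(0.7, array([318., 198.]), array([0.516 , 0.0861, 0.03  ]))]
worm_top [(0.87, array([317., 163.]), array([0.5059, 0.117 , 0.05  ]))]
nut_mid [(0.67, array([317., 202.]), array([0.5164, 0.0823, 0.03  ]))]Traceback (most recent call last):
  File "look.py", line 9, in <module>
    X=np.stack(np.meshgrid(gx,gy)+[np.full((n,n),.047)],-1); C=(X-o)@Rw@K.T; uv=(C[...,:2]/C[...,2:]).astype(np.float32)
               ~~~~~~~~~~~~~~~~~~^~~~~~~~~~~~~~~~~~~~~~
TypeError: can only concatenate tuple (not "list") to tuple
```

```bash
sed -i 's/np.meshgrid(gx,gy)+\[/list(np.meshgrid(gx,gy))+[/' look.py
cat >> look.py <<'E'
# jaw gap: profile across the jaws near their tips, mean over wrench yaw
g=cv2.cvtColor(rec,cv2.COLOR_BGR2GRAY).astype(np.float32); sat=h[...,1].astype(np.float32)
psi=float(sys.argv[2])
for xx in (.010,.012,.014):
    a=np.radians(psi); X_=np.array([np.cos(a),np.sin(a)]); Y_=np.array([-X_[1],X_[0]]); yy=np.arange(-.035,.0401,.001)
    pts=c+xx*X_+yy[:,None]*Y_; px=((pts[:,0]-gx[0])/.00025).astype(np.float32); py=((gy[0]-pts[:,1])/.00025).astype(np.float32)
    print("x",xx,cv2.remap(g,px[None],py[None],1)[0].astype(int).tolist())
mk=((g>g.max()*.0+np.percentile(g,92))).astype(np.uint8)
E
python3 look.py n2 -73
```

```text
wrench [(0.77, array([314., 199.]), array([0.5136, 0.0841, 0.03  ]))]
worm_top [(0.68, array([316., 159.]), array([0.5047, 0.1203, 0.05  ]))]
nut_mid [(0.63, array([318., 200.]), array([0.5173, 0.0838, 0.03  ])), (0.52, array([541., 246.]), array([0.7368, 0.1029, 0.03  ]))]
nut flats normal deg mod60 35.0 widths [24.4 25.4 25.1] centre [0.5181 0.0855]
x 0.01 [159, 159, 162, 160, 158, 159, 158, 157, 152, 163, 184, 194, 197, 197, 197, 198, 196, 197, 194, 195, 188, 169, 148, 148, 160, 177, 187, 192, 191, 191, 189, 185, 175, 163, 154, 154, 153, 161, 177, 185, 189, 190, 184, 172, 163, 157, 151, 136, 139, 161, 183, 190, 191, 191, 193, 192, 193, 191, 193, 191, 185, 166, 149, 151, 154, 155, 155, 152, 153, 154, 154, 152, 153, 155, 155, 151]
x 0.012 [159, 158, 159, 158, 160, 158, 158, 153, 146, 160, 181, 193, 196, 196, 195, 195, 193, 194, 192, 195, 189, 174, 158, 155, 155, 161, 166, 169, 173, 176, 178, 182, 187, 187, 187, 189, 191, 192, 191, 193, 189, 179, 163, 156, 155, 154, 154, 146, 143, 161, 180, 187, 188, 188, 188, 187, 187, 189, 192, 188, 182, 168, 156, 152, 153, 155, 155, 155, 154, 155, 155, 153, 152, 156, 149, 154]
x 0.014 [159, 156, 157, 157, 158, 159, 156, 152, 146, 149, 159, 164, 163, 163, 162, 160, 161, 160, 161, 162, 158, 155, 154, 156, 160, 157, 157, 158, 158, 158, 160, 160, 161, 162, 165, 169, 170, 174, 174, 174, 164, 158, 155, 153, 155, 155, 154, 154, 152, 153, 157, 161, 160, 163, 160, 162, 159, 155, 158, 158, 156, 153, 151, 153, 153, 152, 156, 152, 154, 152, 153, 156, 156, 154, 152, 151]
```

Nut yaw is -55°, so it has turned 54.5° and is at its stop. But the jaw gap measures about 27 mm, so the jaws stalled off-centre and step 1 was never met. I'll turn the nut back with the loose wrench, then centre the jaws and shut them properly.

```bash
python3 -m handwheel '[[-0.01,0.03,0,0,0,0],[-0.02,0.07,0,0,0,0],[-0.03,0.1,-0.02,0,0,0],[-0.0336,0.1103,-0.05,0,0,0],[-0.0336,0.1103,-0.085,0,0,0],[-0.0336,0.1103,-0.11,0,0,0],[-0.0336,0.1103,-0.11,0,0,0],[-0.0336,0.1103,-0.11,0,0,0]]' 0.2
python3 -m handwheel '[[0,0,-0.02,0,0,0],[0,0,-0.035,0,0,0],[0,0,-0.04,0,0,0],[0,0,-0.04,0,0,0],[0,0,-0.04,0,0,0],[0,0,-0.04,0,0,0],[0,0,-0.04,0,0,0],[0,0,-0.04,0,0,0]]' 0.2
for i in 1 2; do python3 -m handwheel '[[0,0,0,0,0,0],[0,0,0,0,0,0],[0,0,0,0,0,0],[0,0,0,0,0,0],[0,0,0,0,0,0],[0,0,0,0,0,0],[0,0,0,0,0,0],[0,0,0,0,0,0]]' -1; done
python3 - <<'E'
import numpy as np
R=.0855;n=np.array([.518,.0855]);p=lambda f:n-R*np.array([np.cos(np.radians(f)),np.sin(np.radians(f))])
f0=-73.4
for k in range(3):
    print([[*np.round(p(f0+i*4.)-p(f0),4),round(np.radians(i*4)/2,4)] for i in range(1,9)]); f0+=32
E
```

```text
time_s: 61.23
position: [0.4921, 0.1671, 0.0671]
tcp_rot: [[-0.283, 0.959, -0.003], [0.959, 0.283, -0.0], [0.001, -0.003, -1.0]]
force: [-0.4, 0.3, -0.1]
opening: 0.601
grasp_force: 0.0
time_s: 61.9
position: [0.4936, 0.1671, 0.0289]
tcp_rot: [[-0.283, 0.959, 0.002], [0.959, 0.283, 0.0], [-0.0, 0.002, -1.0]]
force: [-0.0, 0.3, 0.0]
opening: 0.599
grasp_force: 0.0
time_s: 62.57
position: [0.492, 0.1669, 0.0278]
tcp_rot: [[-0.283, 0.959, -0.002], [0.959, 0.283, -0.0], [0.0, -0.002, -1.0]]
force: [-2.3, -1.2, 1.5]
opening: 0.249
grasp_force: 30.0
time_s: 63.23
position: [0.4922, 0.1669, 0.0278]
tcp_rot: [[-0.283, 0.959, -0.001], [0.959, 0.283, -0.0], [0.0, -0.001, -1.0]]
force: [-4.0, -1.8, 2.2]
opening: 0.252
grasp_force: 30.0
[[np.float64(-0.0057), np.float64(-0.0019), np.float64(0.0349)], [np.float64(-0.0112), np.float64(-0.0042), np.float64(0.0698)], [np.float64(-0.0165), np.float64(-0.0069), np.float64(0.1047)], [np.float64(-0.0216), np.float64(-0.0099), np.float64(0.1396)], [np.float64(-0.0266), np.float64(-0.0133), np.float64(0.1745)], [np.float64(-0.0312), np.float64(-0.017), np
[... 466 characters left out ...]
, [np.float64(-0.0175), np.float64(-0.031), np.float64(0.2094)], [np.float64(-0.019), np.float64(-0.0367), np.float64(0.2443)], [np.float64(-0.0202), np.float64(-0.0426), np.float64(0.2793)]]
[[np.float64(-0.0008), np.float64(-0.0059), np.float64(0.0349)], [np.float64(-0.0011), np.float64(-0.0119), np.float64(0.0698)], [np.float64(-0.0011), np.float64(-0.0178), np.float64(0.1047)], [np.float64(-0.0006), np.float64(-0.0238), np.float64(0.1396)], [np.float64(0.0003), np.float64(-0.0297), np.float64(0.1745)], [np.float64(0.0016), np.float64(-0.0355), np.float64(0.2094)], [np.float64(0.0033), np.float64(-0.0412), np.float64(0.2443)], [np.float64(0.0054), np.float64(-0.0468), np.float64(0.2793)]]
```

```bash
python3 -m handwheel '[[-0.0057,-0.0019,0,0,0,0.0349],[-0.0112,-0.0042,0,0,0,0.0698],[-0.0165,-0.0069,0,0,0,0.1047],[-0.0216,-0.0099,0,0,0,0.1396],[-0.0266,-0.0133,0,0,0,0.1745],[-0.0312,-0.017,0,0,0,0.2094],[-0.0356,-0.0211,0,0,0,0.2443],[-0.0397,-0.0254,0,0,0,0.2793]]' -1
python3 tq.py
python3 -m handwheel '[[-0.0038,-0.0046,0,0,0,0.0349],[-0.0072,-0.0095,0,0,0,0.0698],[-0.0104,-0.0146,0,0,0,0.1047],[-0.0131,-0.0199,0,0,0,0.1396],[-0.0155,-0.0253,0,0,0,0.1745],[-0.0175,-0.031,0,0,0,0.2094],[-0.019,-0.0367,0,0,0,0.2443],[-0.0202,-0.0426,0,0,0,0.2793]]' -1
python3 tq.py
python3 -m handwheel '[[-0.0008,-0.0059,0,0,0,0.0349],[-0.0011,-0.0119,0,0,0,0.0698],[-0.0011,-0.0178,0,0,0,0.1047],[-0.0006,-0.0238,0,0,0,0.1396],[-0.0006,-0.0238,0,0,0,0.1396],[-0.0006,-0.0238,0,0,0,0.1396],[-0.0006,-0.0238,0,0,0,0.1396],[-0.0006,-0.0238,0,0,0,0.1396]]' -1
python3 tq.py
```

```text
time_s: 63.9
position: [0.4534, 0.1419, 0.0279]
tcp_rot: [[-0.749, 0.663, 0.001], [0.663, 0.749, 0.001], [-0.0, 0.001, -1.0]]
force: [-3.3, -0.1, 0.6]
opening: 0.248
grasp_force: 30.1
F [-3.3 -0.1  0.6] M [-0.05  0.44 -0.36] tq -0.17 r 0.0857 ang -41.1
time_s: 64.57
position: [0.4333, 0.0989, 0.0278]
tcp_rot: [[-0.986, 0.166, 0.001], [0.166, 0.986, 0.001], [-0.001, 0.001, -1.0]]
force: [-3.0, -1.4, 0.8]
opening: 0.247
grasp_force: 30.1
F [-3.  -1.4  0.8] M [-0.2   0.46 -0.38] tq -0.21 r 0.0858 ang -9.0
time_s: 65.23
position: [0.4328, 0.0751, 0.0279]
tcp_rot: [[-0.994, -0.111, 0.001], [-0.111, 0.994, -0.0], [-0.001, -0.0, -1.0]]
force: [-2.2, -4.7, -1.7]
opening: 0.249
grasp_force: 30.1
F [-2.2 -4.7 -1.7] M [-0.79  0.44 -0.34] tq 0.03 r 0.0858 ang 7.0
```

```bash
python3 -m handwheel '[[0.0,0.006,0,0,0,-0.035],[0,0.012,0,0,0,-0.07],[0.0003,0.018,0,0,0,-0.105],[0.0006,0.024,0,0,0,-0.14],[0.001,0.0269,0,0,0,-0.157],[0.001,0.0269,0,0,0,-0.157],[0.001,0.0269,0,0,0,-0.157],[0.001,0.0269,0,0,0,-0.157]]' -1
python3 tq.py
python3 -m handwheel '[[0,0,0,0,0,0],[0,0,0,0,0,0],[0,0,0,0,0,0],[0,0,0,0,0,0],[0,0,0.03,0,0,0],[0,0,0.06,0,0,0],[0,0,0.1,0,0,0],[0.01,0,0.14,0,0,0]]' 0.2
python3 -m handwheel '[[0.03,-0.005,0.01,0,0,0],[0.06,-0.015,0.01,0,0,0],[0.09,-0.022,0.01,0,0,0],[0.103,-0.022,0.01,0,0,0],[0.103,-0.022,0.01,0,0,0],[0.103,-0.022,0.01,0,0,0],[0.103,-0.022,0.01,0,0,0],[0.103,-0.022,0.01,0,0,0]]' 0.2
python3 look.py n3 -11
```

```text
time_s: 65.9
position: [0.4355, 0.1021, 0.028]
tcp_rot: [[-0.98, 0.201, 0.004], [0.201, 0.98, -0.0], [-0.004, 0.001, -1.0]]
force: [0.8, -4.9, -2.6]
opening: 0.247
grasp_force: 30.1
F [ 0.8 -4.9 -2.6] M [-0.8  -0.03 -0.29] tq 0.09 r 0.0841 ang -11.4
time_s: 66.57
position: [0.44, 0.1025, 0.1686]
tcp_rot: [[-0.98, 0.2, -0.006], [0.2, 0.98, 0.0], [0.006, -0.001, -1.0]]
force: [1.8, 0.6, -0.7]
opening: 0.595
grasp_force: 0.0
time_s: 67.23
position: [0.5443, 0.0806, 0.1775]
tcp_rot: [[-0.98, 0.2, -0.003], [0.2, 0.98, 0.0], [0.003, -0.0, -1.0]]
force: [0.6, -1.1, -0.5]
opening: 0.598
grasp_force: 0.0
wrench [(0.91, array([314., 201.]), array([0.5165, 0.0814, 0.03  ]))]
worm_top [(0.59, array([316., 163.]), array([0.4819, 0.0908, 0.05  ]))]
nut_mid [(0.79, array([321., 203.]), array([0.5201, 0.0872, 0.03  ]))]
nut flats normal deg mod60 21.5 widths [25.  24.2 25.3] centre [0.5182 0.0848]
x 0.01 [169, 167, 167, 167, 168, 166, 165, 162, 164, 183, 200, 207, 210, 209, 210, 207, 209, 208, 205, 206, 202, 182, 167, 164, 167, 176, 185, 193, 198, 199, 196, 192, 186, 179, 176, 178, 182, 190, 195, 19
[... 260 characters left out ...]
, 208, 206, 207, 208, 208, 206, 200, 184, 167, 160, 163, 165, 166, 167, 171, 177, 185, 194, 198, 201, 201, 202, 201, 198, 194, 185, 178, 171, 168, 168, 166, 164, 154, 139, 150, 176, 200, 206, 204, 204, 205, 202, 204, 206, 204, 203, 197, 186, 170, 165, 166, 167, 168, 166, 167, 171, 168, 166, 167, 163, 165, 165]
x 0.014 [166, 166, 168, 167, 169, 164, 164, 162, 163, 175, 188, 195, 195, 196, 198, 196, 198, 197, 199, 197, 192, 177, 167, 166, 166, 165, 168, 166, 169, 167, 167, 168, 176, 182, 184, 188, 182, 175, 165, 167, 167, 166, 165, 166, 166, 164, 161, 154, 155, 175, 195, 198, 199, 197, 201, 199, 200, 200, 201, 202, 198, 183, 171, 167, 168, 168, 167, 169, 167, 165, 167, 168, 167, 165, 164, 165]
```

Nut yaw is now -8.5° (turned back, around 0.2 rad), and the jaws are centred with a gap of about 27 mm. I'll regrip, align to -8.5°, and press the fixed jaw home.

```bash
python3 -m handwheel '[[-0.03,0.005,0,0,0,0],[-0.07,0.015,0,0,0,0],[-0.1,0.022,-0.02,0,0,0],[-0.112,0.022,-0.05,0,0,0],[-0.112,0.022,-0.085,0,0,0],[-0.112,0.022,-0.11,0,0,0],[-0.112,0.022,-0.11,0,0,0],[-0.112,0.022,-0.11,0,0,0]]' 0.1
python3 -m handwheel '[[0,0,-0.02,0,0,0],[0,0,-0.035,0,0,0],[0,0,-0.04,0,0,0],[0,0,-0.04,0,0,0],[0,0,-0.04,0,0,0],[0,0,-0.04,0,0,0],[0,0,-0.04,0,0,0],[0,0,-0.04,0,0,0]]' 0.1
for i in 1 2; do python3 -m handwheel '[[0,0,0,0,0,0],[0,0,0,0,0,0],[0,0,0,0,0,0],[0,0,0,0,0,0],[0,0,0,0,0,0],[0,0,0,0,0,0],[0,0,0,0,0,0],[0,0,0,0,0,0]]' -1; done
python3 -m handwheel '[[0,-0.001,0.0005,0,0,0.007],[0,-0.002,0.0005,0,0,0.014],[0,-0.0036,0.0005,0,0,0.0262],[0,-0.0036,0.0005,0,0,0.0262],[0,-0.0036,0.0005,0,0,0.0262],[0,-0.0036,0.0005,0,0,0.0262],[0,-0.0036,0.0005,0,0,0.0262],[0,-0.0036,0.0005,0,0,0.0262]]' -1
for i in 1 2 3; do python3 -m handwheel '[[0.0001,0.0007,0,0,0,0],[0.0001,0.0007,0,0,0,0],[0.0001,0.0007,0,0,0,0],[0.0001,0.0007,0,0,0,0],[0.0001,0.0007,0,0,0,0],[0.0001,0.0007,0,0,0,0],[0.0001,0.0007,0,0,0,0],[0.0001,0.0007,0,0,0,0]]' -1; python3 tq.py; done
```

```text
time_s: 68.1
position: [0.4336, 0.1022, 0.0674]
tcp_rot: [[-0.98, 0.2, -0.003], [0.2, 0.98, 0.0], [0.003, -0.001, -1.0]]
force: [-0.7, -0.6, 0.2]
opening: 0.551
grasp_force: 0.0
time_s: 68.77
position: [0.435, 0.1022, 0.0287]
tcp_rot: [[-0.98, 0.2, 0.002], [0.2, 0.98, -0.0], [-0.002, 0.0, -1.0]]
force: [-0.6, 0.1, 0.1]
opening: 0.552
grasp_force: 0.0
time_s: 69.43
position: [0.4344, 0.1021, 0.0279]
tcp_rot: [[-0.98, 0.2, -0.0], [0.2, 0.98, -0.0], [0.0, -0.0, -1.0]]
force: [-0.2, -0.9, -0.2]
opening: 0.249
grasp_force: 30.0
time_s: 70.1
position: [0.4344, 0.1021, 0.0279]
tcp_rot: [[-0.98, 0.2, -0.0], [0.2, 0.98, -0.0], [0.0, -0.0, -1.0]]
force: [-0.1, -0.2, -0.3]
opening: 0.245
grasp_force: 30.0
time_s: 70.77
position: [0.4339, 0.0985, 0.0283]
tcp_rot: [[-0.989, 0.149, -0.001], [0.149, 0.989, 0.0], [0.001, -0.0, -1.0]]
force: [-1.6, -1.9, -2.1]
opening: 0.245
grasp_force: 30.0
time_s: 71.43
position: [0.4342, 0.0992, 0.0284]
tcp_rot: [[-0.989, 0.149, -0.001], [0.149, 0.989, 0.0], [0.001, -0.0, -1.0]]
force: [-2.5, -3.7, -2.3]
opening: 0.244
grasp_force: 30.2
F [-2.5 -3.7 -2.3] M [-0.64  0.53 -0.29] tq 0.06 r 0.0849 ang -9.3
time_s: 72.1
position: [0.4344, 0.0997, 0.0284]
tcp_rot: [[-0.989, 0.149, -0.001], [0.149, 0.989, -0.0], [0.001, -0.0, -1.0]]
force: [-2.5, -5.3, -2.2]
opening: 0.244
grasp_force: 30.3
F [-2.5 -5.3 -2.2] M [-0.95  0.5  -0.39] tq 0.09 r 0.0848 ang -9.7
time_s: 72.77
position: [0.4345, 0.1002, 0.0284]
tcp_rot: [[-0.989, 0.15, -0.001], [0.15, 0.989, -0.0], [0.001, -0.0, -1.0]]
force: [-2.9, -6.4, -2.2]
opening: 0.245
grasp_force: 30.4
F [-2.9 -6.4 -2.2] M [-1.12  0.52 -0.5 ] tq 0.07 r 0.0848 ang -10.0
```

The fixed jaw bears on the nut at 6.4 N. The earlier torque plateau of about 0.5 N m suggests the jaws were shut and then forced open when I turned past the stop. So I'll roll shut again and this time stop as soon as the torque rises.

```bash
python3 -m handwheel '[[0,-0.0005,-0.001,0,0,0],[0,-0.0005,-0.001,0,0,0],[0,-0.0005,-0.001,0,0,0],[0,-0.0005,-0.001,0,0,0],[0,-0.0005,0.02,0,0,0],[0,-0.0005,0.04,0,0,0],[0,-0.0005,0.06,0,0,0],[0,-0.0005,0.06,0,0,0]]' 0.1 | grep -E "pos|^force|open"
python3 -m handwheel '[[0.02,-0.004,0,0,0,0],[0.0385,-0.008,0,0,0,0],[0.0385,-0.008,0,0,0,0],[0.0385,-0.008,0,0,0,0],[0.0385,-0.008,0,0,0,0],[0.0385,-0.008,0,0,0,0],[0.0385,-0.008,-0.02,0,0,0],[0.0385,-0.008,-0.036,0,0,0]]' -1 | grep -E "pos|^force|open"
for i in 1 2 3; do python3 -m handwheel '[[0,0,-0.008,0,0,0],[0,0,-0.012,0,0,0],[0.002,-0.0003,-0.012,0,0,0],[0.005,-0.0007,-0.012,0,0,0],[0.008,-0.0012,-0.012,0,0,0],[0.011,-0.0016,-0.012,0,0,0],[0.014,-0.0021,-0.012,0,0,0],[0.016,-0.0024,-0.012,0,0,0]]' -1 | grep -E "pos|^force"
python3 -m handwheel '[[0,0,0,0,0,0],[0,0,0.005,0,0,0],[0,0,0.012,0,0,0],[0,0,0.012,0,0,0],[-0.008,0.0012,0.012,0,0,0],[-0.016,0.0024,0.012,0,0,0],[-0.016,0.0024,0.012,0,0,0],[-0.016,0.0024,0.012,0,0,0]]' -1 | grep -E "pos|^force"; done
```

```text
position: [0.4374, 0.1005, 0.0913]
force: [0.4, 0.4, -0.0]
opening: 0.55
position: [0.4726, 0.0924, 0.0523]
force: [-0.2, -0.4, 0.5]
opening: 0.045
position: [0.4737, 0.0917, 0.041]
force: [-19.3, 2.1, 39.9]
position: [0.4718, 0.0923, 0.052]
force: [0.4, -0.4, -0.6]
position: [0.4831, 0.0905, 0.0418]
force: [-12.3, 1.9, 30.7]
position: [0.4718, 0.0923, 0.0519]
force: [0.0, -0.3, 0.1]
position: [0.475, 0.0918, 0.0412]
force: [-19.0, 4.3, 44.0]
position: [0.4719, 0.0923, 0.0519]
force: [-0.9, -0.8, -0.0]
```

```bash
python3 -m handwheel '[[0,0,0.03,0,0,0],[0.02,0,0.07,0,0,0],[0.05,-0.006,0.1,0,0,0],[0.074,-0.013,0.1255,0,0,0],[0.074,-0.013,0.1255,0,0,0],[0.074,-0.013,0.1255,0,0,0],[0.074,-0.013,0.1255,0,0,0],[0.074,-0.013,0.1255,0,0,0]]' 0.1 | grep pos
python3 look.py n4 -8.5
python3 - <<'E'
from h import *
d=np.load("pics/n4.npy"); s=bot.read_state(); K,Rw,o=ray("wrist",s); v,u=np.mgrid[:480,:640]
P=np.stack([u,v,np.ones_like(u)],-1)@np.linalg.inv(K).T*d[...,None]@Rw.T+o
a=np.radians(-8.5); X_=np.array([np.cos(a),np.sin(a)]); Y_=np.array([-X_[1],X_[0]])
q=(P[...,:2]-[.518,.0853])@np.stack([X_,Y_],1)
# height profile along wrench x through worm (|y|<6mm)
for x in np.arange(-.062,-.012,.002):
    m=(abs(q[...,0]-x)<.001)&(abs(q[...,1]+.001)<.006); print(round(x,3),m.sum(),np.median(P[m][:,2]).round(4) if m.any() else None,end="; ")
E
```

```text
position: [0.5449, 0.0794, 0.1763]
wrench [(0.78, array([318., 200.]), array([0.5166, 0.0822, 0.03  ]))]
worm_top [(0.76, array([322., 166.]), array([0.4854, 0.0905, 0.05  ]))]
nut_mid [(0.67, array([321., 203.]), array([0.5196, 0.0853, 0.03  ])), (0.32, array([319., 198.]), array([0.5143, 0.084 , 0.03  ]))]
nut flats normal deg mod60 20.5 widths [25.2 23.6 25.4] centre [0.518 0.085]
x 0.01 [171, 171, 170, 171, 172, 172, 168, 167, 160, 171, 195, 209, 211, 213, 212, 208, 211, 209, 210, 210, 210, 199, 178, 169, 169, 177, 182, 190, 198, 202, 200, 199, 194, 189, 188, 186, 190, 196, 199, 202, 200, 196, 189, 182, 172, 152, 141, 167, 194, 206, 208, 208, 208, 207, 207, 209, 207, 207, 204, 191, 175, 166, 167, 169, 168, 168, 169, 169, 169, 171, 171, 171, 169, 167, 169, 165]
x 0.012 [171, 170, 171, 168, 168, 170, 168, 163, 160, 171, 197, 210, 212, 211, 210, 210, 211, 209, 211, 212, 209, 199, 184, 169, 168, 168, 169, 169, 174, 183, 188, 197, 201, 204, 205, 204, 202, 200, 195, 186, 178, 174, 171, 170, 166, 147, 144, 169, 197, 207, 208, 208, 208, 207, 210, 207, 208, 207, 203, 193, 176, 166, 166, 1
[... 197 characters left out ...]
 167, 172, 170, 170, 171, 172, 170, 174, 182, 188, 185, 181, 177, 171, 173, 171, 169, 169, 168, 166, 158, 153, 171, 192, 203, 204, 203, 203, 205, 205, 205, 206, 206, 202, 192, 177, 170, 169, 169, 172, 172, 171, 170, 172, 172, 167, 170, 166, 169, 164, 164]
-0.062 30 0.0438; -0.06 44 0.0437; -0.058 30 0.044; -0.056 45 0.0437; -0.054 1321 0.3464; -0.052 45 0.0438; -0.05 30 0.0453; -0.048 45 0.0456; -0.046 30 0.0458; -0.044 44 0.0461; -0.042 30 0.046; -0.04 44 0.0471; -0.038 29 0.0481; -0.036 45 0.0496; -0.034 30 0.0501; -0.032 45 0.0501; -0.03 28 0.0494; -0.028 28 0.0482; -0.026 35 0.0467; -0.024 35 0.0456; -0.022 28 0.0462; -0.02 40 0.0458; -0.018 30 0.0458; -0.016 28 0.0454; -0.014 28 0.0457;
```

The worm top is really at x≈0.485, so the fingertip edge was catching behind it. The gap is now about 25.3 mm, and I'll do two more strokes starting further forward.

```bash
python3 -m handwheel '[[-0.02,0.004,-0.02,0,0,0],[-0.05,0.008,-0.05,0,0,0],[-0.0675,0.012,-0.08,0,0,0],[-0.0675,0.012,-0.1,0,0,0],[-0.0675,0.012,-0.1,0,0,0],[-0.0675,0.012,-0.1,0,0,0],[-0.0675,0.012,-0.1,0,0,0],[-0.0675,0.012,-0.1255,0,0,0]]' -1 | grep -E "pos|^force|open"
for i in 1 2; do python3 -m handwheel '[[0,0,-0.008,0,0,0],[0,0,-0.0115,0,0,0],[0.001,-0.0001,-0.0115,0,0,0],[0.003,-0.0004,-0.0115,0,0,0],[0.006,-0.0009,-0.0115,0,0,0],[0.009,-0.0014,-0.0115,0,0,0],[0.012,-0.0018,-0.0115,0,0,0],[0.013,-0.002,-0.0115,0,0,0]]' -1 | grep -E "pos|^force"
python3 -m handwheel '[[0,0,0,0,0,0],[0,0,0.005,0,0,0],[0,0,0.0115,0,0,0],[0,0,0.0115,0,0,0],[-0.006,0.001,0.0115,0,0,0],[-0.013,0.002,0.0115,0,0,0],[-0.013,0.002,0.0115,0,0,0],[-0.013,0.002,0.0115,0,0,0]]' -1 | grep -E "pos|^force"; done
```

```text
position: [0.4855, 0.091, 0.0566]
force: [-0.2, -0.5, -0.8]
opening: 0.048
position: [0.4889, 0.0896, 0.0423]
force: [-5.8, 0.6, 8.8]
position: [0.4786, 0.0913, 0.0522]
force: [0.9, 0.7, 1.0]
position: [0.4861, 0.0901, 0.0418]
force: [-11.8, 2.7, 26.5]
position: [0.4786, 0.0913, 0.052]
force: [0.2, -0.8, 0.4]
```

```bash
python3 -m handwheel '[[0,0,0.03,0,0,0],[0.02,0,0.07,0,0,0],[0.05,-0.006,0.1,0,0,0],[0.0675,-0.012,0.1255,0,0,0],[0.0675,-0.012,0.1255,0,0,0],[0.0675,-0.012,0.1255,0,0,0],[0.0675,-0.012,0.1255,0,0,0],[0.0675,-0.012,0.1255,0,0,0]]' 0.1 | grep pos
python3 look.py n5 -9.5 | grep -v "0.012"
python3 - <<'E'
from h import *
# wrench yaw from jaws' outer edges in rec: bright-mask min area rect
g=cv2.cvtColor(cv2.imread("pics/n5_rec.png"),cv2.COLOR_BGR2GRAY); h=cv2.cvtColor(cv2.imread("pics/n5_rec.png"),cv2.COLOR_BGR2HSV)
m=((g>190)&(h[...,1]<40)).astype(np.uint8); m=cv2.morphologyEx(m,cv2.MORPH_OPEN,np.ones((7,7)))
k=[c for c in cv2.findContours(m,0,2)[0] if cv2.contourArea(c)>1000]
for c in k: r=cv2.minAreaRect(c); print(np.round(r[0]),np.round(np.array(r[1])*.25,1),round(r[2],1))
E
```

```text
position: [0.5446, 0.0795, 0.1761]
wrench [(0.78, array([321., 204.]), array([0.5197, 0.0846, 0.03  ])), (0.28, array([320., 197.]), array([0.5136, 0.0852, 0.03  ]))]
worm_top [(0.63, array([318., 168.]), array([0.4862, 0.0877, 0.05  ]))]
nut_mid [(0.89, array([321., 205.]), array([0.5207, 0.085 , 0.03  ]))]
nut flats normal deg mod60 20.5 widths [25.1 23.6 25.3] centre [0.518 0.085]
x 0.01 [171, 173, 172, 171, 168, 169, 170, 167, 157, 165, 191, 208, 212, 211, 213, 212, 211, 211, 211, 209, 207, 201, 186, 168, 170, 176, 184, 189, 197, 203, 203, 199, 192, 190, 185, 187, 192, 196, 200, 202, 201, 196, 187, 179, 170, 152, 139, 163, 191, 204, 209, 208, 206, 206, 208, 207, 206, 207, 204, 195, 177, 167, 166, 167, 166, 169, 170, 170, 171, 170, 172, 171, 169, 166, 168, 167]
x 0.014 [170, 169, 170, 168, 168, 171, 168, 165, 159, 164, 186, 200, 202, 204, 203, 204, 204, 200, 202, 203, 200, 193, 183, 171, 169, 171, 167, 171, 171, 169, 169, 172, 177, 184, 187, 189, 182, 177, 173, 168, 167, 168, 170, 170, 166, 158, 151, 164, 189, 200, 204, 203, 204, 203, 203, 203, 202, 204, 200, 193, 182, 171, 169, 170, 166, 169, 172, 170, 172, 171, 169, 171, 168, 168, 164, 168]
[212. 295.] [27.3 12.2] 10.1
[240. 148.] [26.  11.8] 10.3
[ 96. 197.] [39.9 49.2] 10.0
```

The jaw centre distance of 37.4 mm, less the 14 mm jaw width, gives a gap of 23.4–24 mm: shut. Wrench yaw is -10.1° and nut yaw -9.5°, so I'll regrip and turn about 45° to the stop at -55°.

```bash
python3 -m handwheel '[[-0.03,0.005,0,0,0,-0.014],[-0.07,0.015,0,0,0,-0.014],[-0.1,0.0211,-0.02,0,0,-0.014],[-0.1127,0.0211,-0.05,0,0,-0.014],[-0.1127,0.0211,-0.085,0,0,-0.014],[-0.1127,0.0211,-0.11,0,0,-0.014],[-0.1127,0.0211,-0.11,0,0,-0.014],[-0.1127,0.0211,-0.11,0,0,-0.014]]' 0.1
python3 -m handwheel '[[0,0,-0.02,0,0,0],[0,0,-0.035,0,0,0],[0,0,-0.0395,0,0,0],[0,0,-0.0395,0,0,0],[0,0,-0.0395,0,0,0],[0,0,-0.0395,0,0,0],[0,0,-0.0395,0,0,0],[0,0,-0.0395,0,0,0]]' 0.1 | grep pos
for i in 1 2; do python3 -m handwheel '[[0,0,0,0,0,0],[0,0,0,0,0,0],[0,0,0,0,0,0],[0,0,0,0,0,0],[0,0,0,0,0,0],[0,0,0,0,0,0],[0,0,0,0,0,0],[0,0,0,0,0,0]]' -1; done
python3 tq.py
python3 - <<'E'
import numpy as np
R=.085;n=np.array([.518,.0853]);p=lambda f:n-R*np.array([np.cos(np.radians(f)),np.sin(np.radians(f))])
f0=-10.1
for st in (2.5,2.5,0.5,.5):
    print([[*(p(f0-i*st)-p(f0)).round(4).tolist(),round(-np.radians(i*st)/2,4)] for i in range(1,9)]); f0-=8*st
E
```

```text
time_s: 83.83
position: [0.4334, 0.1003, 0.067]
tcp_rot: [[-0.984, 0.176, -0.004], [0.176, 0.984, 0.0], [0.004, -0.001, -1.0]]
force: [0.5, -0.7, 1.0]
opening: 0.551
grasp_force: 0.0
position: [0.4351, 0.1003, 0.0293]
time_s: 85.17
position: [0.4344, 0.1001, 0.0284]
tcp_rot: [[-0.984, 0.176, -0.0], [0.176, 0.984, -0.0], [0.0, -0.0, -1.0]]
force: [-0.1, -1.2, 0.5]
opening: 0.248
grasp_force: 30.0
time_s: 85.83
position: [0.4344, 0.1002, 0.0284]
tcp_rot: [[-0.984, 0.176, -0.0], [0.176, 0.984, -0.0], [0.0, -0.0, -1.0]]
force: [-0.6, -2.8, -0.1]
opening: 0.246
grasp_force: 30.0
F [-0.6 -2.8 -0.1] M [-0.55  0.14 -0.07] tq 0.17 r 0.0849 ang -9.9
[[0.0007, 0.0036, np.float64(-0.0218)], [0.0016, 0.0072, np.float64(-0.0436)], [0.0027, 0.0108, np.float64(-0.0654)], [0.0039, 0.0143, np.float64(-0.0873)], [0.0052, 0.0178, np.float64(-0.1091)], [0.0067, 0.0212, np.float64(-0.1309)], [0.0084, 0.0245, np.float64(-0.1527)], [0.0101, 0.0277, np.float64(-0.1745)]]
[[0.0019, 0.0032, np.float64(-0.0218)], [0.004, 0.0062, np.float64(-0.0436)], [0.0062, 0.0092, np.float64(-0.0654)], [0.0085, 0.0121, np.float64(-0.0873)], [0.011, 0.0149, np.float64(-0.1091)], [0.0135, 0.0176, np.float64(-0.1309)], [0.0162, 0.0201, np.float64(-0.1527)], [0.019, 0.0226, np.float64(-0.1745)]]
[[0.0006, 0.0005, np.float64(-0.0044)], [0.0011, 0.0009, np.float64(-0.0087)], [0.0017, 0.0014, np.float64(-0.0131)], [0.0023, 0.0019, np.float64(-0.0175)], [0.0029, 0.0023, np.float64(-0.0218)], [0.0035, 0.0028, np.float64(-0.0262)], [0.0041, 0.0032, np.float64(-0.0305)], [0.0047, 0.0036, np.float64(-0.0349)]]
[[0.0006, 0.0004, np.float64(-0.0044)], [0.0012, 0.0009, np.float64(-0.0087)], [0.0018, 0.0013, np.float64(-0.0131)], [0.0024, 0.0017, np.float64(-0.0175)], [0.0031, 0.0021, np.float64(-0.0218)], [0.0037, 0.0025, np.float64(-0.0262)], [0.0043, 0.0029, np.float64(-0.0305)], [0.0049, 0.0033, np.float64(-0.0349)]]
```

```bash
python3 -m handwheel '[[0.0007,0.0036,0,0,0,-0.0218],[0.0016,0.0072,0,0,0,-0.0436],[0.0027,0.0108,0,0,0,-0.0654],[0.0039,0.0143,0,0,0,-0.0873],[0.0052,0.0178,0,0,0,-0.1091],[0.0067,0.0212,0,0,0,-0.1309],[0.0084,0.0245,0,0,0,-0.1527],[0.0101,0.0277,0,0,0,-0.1745]]' -1 | grep pos; python3 tq.py
python3 -m handwheel '[[0.0019,0.0032,0,0,0,-0.0218],[0.004,0.0062,0,0,0,-0.0436],[0.0062,0.0092,0,0,0,-0.0654],[0.0085,0.0121,0,0,0,-0.0873],[0.011,0.0149,0,0,0,-0.1091],[0.0135,0.0176,0,0,0,-0.1309],[0.0162,0.0201,0,0,0,-0.1527],[0.019,0.0226,0,0,0,-0.1745]]' -1 | grep pos; python3 tq.py
python3 -m handwheel '[[0.0006,0.0005,0,0,0,-0.0044],[0.0011,0.0009,0,0,0,-0.0087],[0.0017,0.0014,0,0,0,-0.0131],[0.0023,0.0019,0,0,0,-0.0175],[0.0023,0.0019,0,0,0,-0.0175],[0.0023,0.0019,0,0,0,-0.0175],[0.0023,0.0019,0,0,0,-0.0175],[0.0023,0.0019,0,0,0,-0.0175]]' -1 | grep pos; python3 tq.py
python3 -m handwheel '[[0.0006,0.0005,0,0,0,-0.0044],[0.0011,0.0009,0,0,0,-0.0087],[0.0017,0.0014,0,0,0,-0.0131],[0.0023,0.0017,0,0,0,-0.0175],[0.0023,0.0017,0,0,0,-0.0175],[0.0023,0.0017,0,0,0,-0.0175],[0.0023,0.0017,0,0,0,-0.0175],[0.0023,0.0017,0,0,0,-0.0175]]' -1 | grep pos; python3 tq.py
```

```text
position: [0.4446, 0.1278, 0.0284]
F [ 0.9 -3.9  0.8] M [-0.75  0.03  0.07] tq 0.32 r 0.0847 ang -30.0
position: [0.4635, 0.1502, 0.0284]
F [-0.5 -4.2  0.4] M [-0.82  0.02  0.05] tq 0.31 r 0.0846 ang -49.9
position: [0.466, 0.1522, 0.0284]
F [-1.3 -5.4  0.3] M [-0.97  0.04  0.01] tq 0.37 r 0.0846 ang -52.1
position: [0.4683, 0.154, 0.0285]
F [-0.9 -4.9  1.3] M [-0.91  0.    0.01] tq 0.31 r 0.0846 ang -54.0
```

```bash
for i in 1 2; do python3 -m handwheel '[[0.0006,0.0004,0,0,0,-0.0044],[0.0012,0.0009,0,0,0,-0.0087],[0.0018,0.0013,0,0,0,-0.0131],[0.0018,0.0013,0,0,0,-0.0131],[0.0018,0.0013,0,0,0,-0.0131],[0.0018,0.0013,0,0,0,-0.0131],[0.0018,0.0013,0,0,0,-0.0131],[0.0018,0.0013,0,0,0,-0.0131]]' -1 | grep -E "pos|open"; python3 tq.py; done
```

```text
position: [0.4702, 0.1553, 0.0284]
opening: 0.248
F [ 0.  -5.2  0.6] M [-0.99  0.02  0.03] tq 0.28 r 0.0846 ang -55.6
position: [0.472, 0.1565, 0.0285]
opening: 0.24
F [ 0.3 -5.2  1. ] M [-0.98  0.03 -0.04] tq 0.18 r 0.0846 ang -57.1
```

```bash
for i in 1 2; do python3 -m handwheel '[[0.0006,0.0004,0,0,0,-0.0044],[0.0012,0.0008,0,0,0,-0.0087],[0.0019,0.0012,0,0,0,-0.0131],[0.0019,0.0012,0,0,0,-0.0131],[0.0019,0.0012,0,0,0,-0.0131],[0.0019,0.0012,0,0,0,-0.0131],[0.0019,0.0012,0,0,0,-0.0131],[0.0019,0.0012,0,0,0,-0.0131]]' -1 | grep -E "pos|open"; python3 tq.py; done
```

```text
position: [0.4734, 0.1576, 0.0284]
opening: 0.248
F [-1.1 -5.2  0.6] M [-1.04  0.16  0.15] tq 0.46 r 0.0848 ang -58.3
position: [0.475, 0.1589, 0.0284]
opening: 0.245
F [-1.  -5.2  1.3] M [-0.95  0.15  0.15] tq 0.45 r 0.0851 ang -59.7
```

```bash
python3 -m handwheel '[[0,0,0,0,0,0],[0,0,0,0,0,0],[0,0,0,0,0,0],[0,0,0,0,0,0],[0,0,0.03,0,0,0],[0,0,0.06,0,0,0],[0,0,0.1,0,0,0],[0,0,0.14,0,0,0]]' 0.1 | grep pos
python3 -m handwheel '[[0.02,-0.03,0.01,0,0,0],[0.04,-0.06,0.01,0,0,0],[0.058,-0.0995,0.01,0,0,0],[0.058,-0.0995,0.01,0,0,0],[0.058,-0.0995,0.01,0,0,0],[0.058,-0.0995,0.01,0,0,0],[0.058,-0.0995,0.01,0,0,0],[0.058,-0.0995,0.01,0,0,0]]' 0.1 | grep -E "pos|tcp_rot"
python3 look.py n6 -59 | grep -v "^x 0.01[24]"
python3 - <<'E'
from h import *
r=cv2.imread("pics/n6_rec.png"); g=cv2.cvtColor(r,cv2.COLOR_BGR2GRAY); h=cv2.cvtColor(r,cv2.COLOR_BGR2HSV)
m=((g>190)&(h[...,1]<40)).astype(np.uint8); m=cv2.morphologyEx(m,cv2.MORPH_OPEN,np.ones((7,7)))
for c in cv2.findContours(m,0,2)[0]:
    if cv2.contourArea(c)>1000: q=cv2.minAreaRect(c); print(np.round(q[0]),np.round(np.array(q[1])*.25,1),round(q[2],1))
E
```

```text
position: [0.4748, 0.1595, 0.1693]
position: [0.5325, 0.061, 0.1781]
tcp_rot: [[-0.499, 0.867, -0.001], [0.867, 0.499, 0.001], [0.001, -0.001, -1.0]]
wrench [(0.69, array([317., 202.]), array([0.5177, 0.0823, 0.03  ]))]
worm_top [(0.91, array([316., 163.]), array([0.4988, 0.1139, 0.05  ]))]
nut_mid [(0.75, array([320., 199.]), array([0.5183, 0.0864, 0.03  ]))]
nut flats normal deg mod60 34.5 widths [24.  25.4 25.1] centre [0.518  0.0854]
x 0.01 [158, 155, 156, 156, 157, 159, 159, 157, 152, 151, 172, 190, 197, 201, 198, 196, 197, 198, 198, 198, 198, 191, 172, 155, 159, 170, 181, 188, 190, 192, 190, 182, 172, 163, 158, 156, 160, 167, 175, 185, 190, 190, 184, 174, 165, 158, 141, 141, 163, 185, 196, 196, 197, 195, 194, 197, 196, 196, 194, 186, 171, 159, 156, 157, 154, 155, 158, 155, 158, 156, 156, 155, 157, 156, 157, 156]
[157. 261.] [26.4 10.9] 60.3
[288. 186.] [25.3  9.8] 58.4
[141. 109.] [35.2 41.4] 59.3
```

Nut yaw is -55.5° (at the stop) and the gap measures 23.7 mm, so it was tightened with shut jaws. Now regrip, lift off and return the wrench to the mat.

```bash
python3 -m handwheel '[[-0.02,0.03,0,0,0,0],[-0.04,0.065,0,0,0,0],[-0.0588,0.0988,-0.02,0,0,0],[-0.0588,0.0988,-0.05,0,0,0],[-0.0588,0.0988,-0.085,0,0,0],[-0.0588,0.0988,-0.11,0,0,0],[-0.0588,0.0988,-0.11,0,0,0],[-0.0588,0.0988,-0.11,0,0,0]]' 0.1 | grep pos
python3 -m handwheel '[[0,0,-0.02,0,0,0],[0,0,-0.035,0,0,0],[0,0,-0.04,0,0,0],[0,0,-0.04,0,0,0],[0,0,-0.04,0,0,0],[0,0,-0.04,0,0,0],[0,0,-0.04,0,0,0],[0,0,-0.04,0,0,0]]' 0.1 | grep pos
for i in 1 2; do python3 -m handwheel '[[0,0,0,0,0,0],[0,0,0,0,0,0],[0,0,0,0,0,0],[0,0,0,0,0,0],[0,0,0,0,0,0],[0,0,0,0,0,0],[0,0,0,0,0,0],[0,0,0,0,0,0]]' -1 | grep -E "force|open"; done
python3 -m handwheel '[[0,0,0.006,0,0,0],[0,0,0.012,0,0,0],[0,0,0.02,0,0,0],[0,0,0.03,0,0,0],[0,0,0.045,0,0,0],[0,0,0.065,0,0,0],[0,0,0.09,0,0,0],[0,0,0.09,0,0,0]]' -1
python3 -m handwheel '[[-0.013,0.02,0,0,0,0.055],[-0.027,0.04,0,0,0,0.11],[-0.04,0.06,0,0,0,0.165],[-0.054,0.08,0,0,0,0.22],[-0.067,0.1,0,0,0,0.275],[-0.08,0.12,0,0,0,0.33],[-0.0946,0.1416,0,0,0,0.385],[-0.0946,0.1416,0,0,0,0.425]]' -1
```

```text
position: [0.4739, 0.1587, 0.0677]
position: [0.4754, 0.1585, 0.0293]
force: [-0.5, -0.4, 1.1]
opening: 0.248
grasp_force: 30.0
force: [-0.2, -0.4, 0.1]
opening: 0.249
grasp_force: 30.0
time_s: 96.03
position: [0.4779, 0.159, 0.1226]
tcp_rot: [[-0.496, 0.868, 0.009], [0.868, 0.496, 0.002], [-0.003, 0.009, -1.0]]
force: [0.7, -0.4, -2.0]
opening: 0.249
grasp_force: 30.0
time_s: 96.7
position: [0.3765, 0.3028, 0.1182]
tcp_rot: [[-0.982, 0.191, -0.003], [0.191, 0.982, 0.001], [0.003, 0.001, -1.0]]
force: [0.4, -0.3, -2.5]
opening: 0.247
grasp_force: 30.0
```

```bash
python3 -m handwheel '[[0,0,-0.03,0,0,0],[0,0,-0.06,0,0,0],[0,0,-0.085,0,0,0],[0,0,-0.1,0,0,0],[0,0,-0.11,0,0,0],[0,0,-0.114,0,0,0],[0,0,-0.1155,0,0,0],[0,0,-0.1155,0,0,0]]' -1
python3 -m handwheel '[[0,0,0,0,0,0],[0,0,-0.0005,0,0,0],[0,0,-0.0005,0,0,0],[0,0,-0.0005,0,0,0],[0,0,-0.0005,0,0,0],[0,0,-0.0005,0,0,0],[0,0,-0.0005,0,0,0],[0,0,-0.0005,0,0,0]]' -1 | grep -E "pos|^force"
python3 -m handwheel '[[0,0,0,0,0,0],[0,0,0,0,0,0],[0,0,0,0,0,0],[0,0,0,0,0,0],[0,0,0.02,0,0,0],[0,0,0.06,0,0,0],[0,0,0.1,0,0,0],[0,0,0.14,0,0,0]]' 0.2
python3 - <<'E'
from h import *
s,im,d=cap("top"); cv2.imwrite("pics/t9.png",im); K,Rw,o=ray("top")
v,u=np.mgrid[:480,:640]; P=np.stack([u,v,np.ones_like(u)],-1)@np.linalg.inv(K).T*d[...,None]@Rw.T+o
for q,z in (("wrench",.004),("mat",0),("startbox",0),("button_top",.021),("stop",0)): print(q,[(round(x["conf"],2),at_z(x["position"],z,"top").round(4)) for x in models.tip_of(q,"top")[:3]])
def blob(name,x0,x1,y0,y1,z0,z1):
    m=(P[...,0]>x0)&(P[...,0]<x1)&(P[...,1]>y0)&(P[...,1]<y1)&(P[...,2]>z0)&(P[...,2]<z1)
    q=P[m]; r=cv2.minAreaRect(q[:,:2].astype(np.float32)*1000); print(name,len(q),q.mean(0).round(4),np.round(r[0],1),np.round(r[1],1),round(r[2],1))
blob("box",.3,.55,-.38,-.15,.034,.05); blob("stop",.45,.65,-.5,-.32,.038,.055)
for a,b in ((-.07,-.01),(-.13,-.073),(-.19,-.135)): blob("can",.55,.7,a,b,.083,.1)
blob("tumbler",.6,.9,.0,.2,.09,.13); blob("bowl",.45,.65,.38,.55,.04,.06)
E
```

```text
time_s: 97.37
position: [0.38, 0.3001, 0.0033]
tcp_rot: [[-0.98, 0.199, -0.0], [0.199, 0.98, 0.0], [0.0, 0.0, -1.0]]
force: [-1.1, -0.4, -0.6]
opening: 0.246
grasp_force: 30.0
position: [0.381, 0.3003, 0.0027]
force: [0.1, 0.4, 3.8]
time_s: 98.7
position: [0.3793, 0.2996, 0.1434]
tcp_rot: [[-0.98, 0.199, -0.002], [0.199, 0.98, -0.001], [0.002, -0.001, -1.0]]
force: [1.7, 0.8, 0.6]
opening: 0.594
grasp_force: 0.0
wrench [(0.68, array([0.4711, 0.283 , 0.004 ])), (0.67, array([0.2836, 0.5376, 0.004 ]))]
mat [(0.87, array([0.3757, 0.3162, 0.    ]))]
startbox [(0.68, array([ 0.4073, -0.2772,  0.    ]))]
button_top [(0.72, array([0.3778, 0.3111, 0.021 ])), (0.48, array([ 0.3454, -0.3091,  0.021 ]))]
stop [(0.75, array([ 0.5405, -0.4058,  0.    ]))]
box 659 [ 0.4108 -0.2884  0.041 ] [ 458.4 -300.9] [ 93.3 220.7] 71.1
stop 591 [ 0.5519 -0.4063  0.0451] [ 552.  -407.3] [110.8  40.3] 82.9
can 301 [ 0.6331 -0.0424  0.0931] [632.9 -42.1] [48.6 50.1] 44.4
can 300 [ 0.6339 -0.101   0.0915] [ 634.1 -101. ] [48.2 49.6] 3.2
can 293 [ 0.6375 -0.1667  0.0916] [ 637.7 -167. ] [47.4 49.1] 74.3
tumbler 183 [0.7621 0.0975 0.1061] [755.8  97.8] [70.5 72.4] 89.2
bowl 237 [0.5136 0.4709 0.049 ] [514.  462.4] [87.  85.6] 0.6
```

The wrench is back on the mat and all three cans stand in the tray; tumbler and bowl are untouched. Next is the start box: move across while turning, then measure it afresh.

```bash
python3 -m handwheel '[[0.02,-0.03,0.03,0,0,-0.06],[0.04,-0.07,0.06,0,0,-0.12],[0.05,-0.11,0.06,0,0,-0.18],[0.05,-0.15,0.06,0,0,-0.24],[0.05,-0.19,0.06,0,0,-0.3],[0.05,-0.22,0.06,0,0,-0.36],[0.05,-0.26,0.06,0,0,-0.42],[0.05,-0.29,0.06,0,0,-0.48]]' 0.2 | grep -E "pos|tcp_rot"
python3 -m handwheel '[[0,-0.03,0,0,0,-0.06],[0,-0.06,0,0,0,-0.12],[0,-0.09,0,0,0,-0.18],[0,-0.11,0,0,0,-0.24],[0,-0.13,0,0,0,-0.3],[-0.01,-0.15,0,0,0,-0.36],[-0.02,-0.17,0,0,0,-0.42],[-0.03,-0.19,0,0,0,-0.48]]' 0.6 | grep -E "pos|tcp_rot"
python3 -m handwheel '[[0,0,0,0,0,-0.06],[0,0,0,0,0,-0.12],[0,0,0,0,0,-0.18],[0,0,0,0,0,-0.24],[0,0,0,0,0,-0.3],[0,0,0,0,0,-0.311],[0,0,0,0,0,-0.311],[0,0,0,0,0,-0.311]]' 0.6
cat > box.py <<'E'
from h import *
for n in ("top","wrist"):
    s,im,d=cap(n); cv2.imwrite(f"pics/b_{n}.png",im); K,Rw,o=ray(n,s)
    v,u=np.mgrid[:480,:640]; P=np.stack([u,v,np.ones_like(u)],-1)@np.linalg.inv(K).T*d[...,None]@Rw.T+o
    for q,z in (("startbox",0),("button_top",.021)): print(n,q,[(round(x["conf"],2),np.round(x["position"]),at_z(x["position"],z,n,s).round(4)) for x in models.tip_of(q,n)[:2]])
    m=(P[...,0]>.3)&(P[...,0]<.5)&(P[...,1]>-.37)&(P[...,1]<-.19)&(P[...,2]<.05)&(d>0)
    for z0 in (.015,.035):
        q=P[m&(P[...,2]>z0)]
        if len(q)>20: r=cv2.minAreaRect(q[:,:2].astype(np.float32)*1000); print(n,z0,len(q),np.round(r[0],1),np.round(r[1],1),round(r[2],1),"zmed",np.median(q[:,2]).round(4))
E
python3 box.py
```

```text
position: [0.4288, 0.0076, 0.2006]
tcp_rot: [[-0.392, 0.92, -0.005], [0.92, 0.392, 0.001], [0.002, -0.004, -1.0]]
position: [0.3986, -0.1801, 0.2003]
tcp_rot: [[0.527, 0.85, -0.004], [0.85, -0.527, 0.003], [0.001, -0.005, -1.0]]
time_s: 101.0
position: [0.3997, -0.1795, 0.2014]
tcp_rot: [[0.92, 0.391, -0.002], [0.391, -0.92, 0.002], [-0.001, -0.002, -1.0]]
force: [0.1, 0.8, -0.1]
opening: 0.804
grasp_force: 0.0
top startbox []
top button_top []
top 0.015 85 [ 437.7 -264.6] [15.5 44.1] 26.2 zmed 0.0383
top 0.035 59 [ 437.7 -264.6] [13.1 44. ] 24.3 zmed 0.04
wrist startbox []
wrist button_top []
wrist 0.015 3715 [ 398.2 -283.2] [99.7 44.6] 22.5 zmed 0.0393
wrist 0.035 3220 [ 399.3 -283. ] [97.4 44.3] 22.8 zmed 0.0395
```

```bash
python3 -m handwheel '[[0.0028,-0.035,0,0,0,0],[0.0028,-0.07,0,0,0,0],[0.0028,-0.1008,0,0,0,0],[0.0028,-0.1008,-0.03,0,0,0],[0.0028,-0.1008,-0.06,0,0,0],[0.0028,-0.1008,-0.09,0,0,0],[0.0028,-0.1008,-0.12,0,0,0],[0.0028,-0.1008,-0.12,0,0,0]]' 0.6 | grep -E "pos|^force"
python3 -m handwheel '[[0,0,-0.02,0,0,0],[0,0,-0.04,0,0,0],[0,0,-0.06,0,0,0],[0,0,-0.07,0,0,0],[0,0,-0.0755,0,0,0],[0,0,-0.0755,0,0,0],[0,0,-0.0755,0,0,0],[0,0,-0.0755,0,0,0]]' 0.6 | grep -E "pos|^force"
for i in 1 2; do python3 -m handwheel '[[0,0,0,0,0,0],[0,0,0,0,0,0],[0,0,0,0,0,0],[0,0,0,0,0,0],[0,0,0,0,0,0],[0,0,0,0,0,0],[0,0,0,0,0,0],[0,0,0,0,0,0]]' -1 | grep -E "pos|force|open"; done
```

```text
position: [0.4003, -0.2782, 0.078]
force: [0.2, 0.9, 0.6]
position: [0.4036, -0.2814, 0.0081]
force: [-0.6, 0.3, -0.2]
position: [0.4032, -0.281, 0.0071]
force: [0.6, 0.4, 2.8]
opening: 0.503
grasp_force: 30.0
position: [0.4032, -0.2809, 0.0071]
force: [-0.6, -0.0, 5.5]
opening: 0.505
grasp_force: 30.0
```

```bash
python3 -m handwheel '[[0,0,0.015,0,0,0],[0,0,0.03,0,0,0],[0.015,-0.023,0.03,0,0,-0.055],[0.03,-0.046,0.03,0,0,-0.11],[0.045,-0.07,0.03,0,0,-0.165],[0.06,-0.093,0.03,0,0,-0.22],[0.0764,-0.1174,0.03,0,0,-0.261],[0.0764,-0.1174,0.03,0,0,-0.261]]' -1
python3 -m handwheel '[[0,0,0,0,0,0],[0,0,0,0,0,0],[0,0,-0.01,0,0,0],[0,0,-0.02,0,0,0],[0,0,-0.027,0,0,0],[0,0,-0.029,0,0,0],[0,0,-0.0295,0,0,0],[0,0,-0.0295,0,0,0]]' -1
python3 -m handwheel '[[0,0,0,0,0,0],[0,0,0,0,0,0],[0,0,0,0,0,0],[0,0,0,0,0,0],[0,0,0,0,0,0],[0,0,0.03,0,0,0],[0,0,0.06,0,0,0],[0,0,0.09,0,0,0]]' 0.6
python3 -m handwheel '[[-0.03,0.003,0,0,0,0],[-0.06,0.007,0,0,0,0],[-0.09,0.011,0,0,0,0],[-0.11,0.0137,0,0,0,0],[-0.11,0.0137,0,0,0,0],[-0.11,0.0137,0,0,0,0],[-0.11,0.0137,0,0,0,0],[-0.11,0.0137,0,0,0,0]]' -1
sed -i 's/P\[...,0\]>.3)&(P\[...,0\]<.5)&(P\[...,1\]>-.37)&(P\[...,1\]<-.19)/P[...,0]>.38)\&(P[...,0]<.59)\&(P[...,1]>-.48)\&(P[...,1]<-.33)/' box.py; python3 box.py
python3 - <<'E'
from h import *
s,im,d=cap("wrist"); K,Rw,o=ray("wrist",s); v,u=np.mgrid[:480,:640]; P=np.stack([u,v,np.ones_like(u)],-1)@np.linalg.inv(K).T*d[...,None]@Rw.T+o
x=np.array([.9923,-.1236]); c=np.array([.4796,-.3983]); q=(P[...,:2]-c)@np.stack([x,[.1236,.9923]],1)
for lo,hi in ((.036,.0425),(.012,.032)):
    m=(d>0)&(P[...,2]>lo)&(P[...,2]<hi)&(abs(q[...,1])<.045)&(q[...,0]<.052)&(q[...,0]>-.09)
    print(lo,m.sum(),"x",np.percentile(q[m][:,0],[1,99]).round(4),"y",np.percentile(q[m][:,1],[1,99]).round(4))
E
```

```text
time_s: 104.63
position: [0.4835, -0.4048, 0.0369]
tcp_rot: [[0.992, -0.126, 0.007], [-0.126, -0.992, -0.008], [0.007, 0.007, -1.0]]
force: [0.1, -1.1, -2.1]
opening: 0.505
grasp_force: 30.0
time_s: 105.3
position: [0.4783, -0.3964, 0.007]
tcp_rot: [[0.993, -0.122, -0.003], [-0.122, -0.993, 0.003], [-0.003, -0.003, -1.0]]
force: [-2.3, 2.7, 3.1]
opening: 0.506
grasp_force: 30.0
time_s: 105.97
position: [0.4791, -0.3978, 0.0977]
tcp_rot: [[0.992, -0.122, -0.001], [-0.122, -0.992, 0.001], [-0.001, -0.001, -1.0]]
force: [0.4, 0.5, 0.4]
opening: 0.801
grasp_force: 0.0
time_s: 106.63
position: [0.3708, -0.3854, 0.0976]
tcp_rot: [[0.993, -0.122, 0.001], [-0.122, -0.993, -0.002], [0.002, 0.002, -1.0]]
force: [-0.8, -1.0, -0.6]
opening: 0.279
grasp_force: 0.0
top startbox [(0.7, array([477., 274.]), array([ 0.4839, -0.3824,  0.    ]))]
top button_top [(0.53, array([483., 299.]), array([ 0.4137, -0.3894,  0.021 ]))]
top 0.015 1370 [ 491.4 -399.7] [111.2 162.7] 83.7 zmed 0.042
top 0.035 1179 [ 492.5 -398.4] [110.8 161.8] 82.3 zmed 0.0426
wrist startbox [(0.56, array([316., 103.]), array([ 0.477, -0.396,  0.   ]))]
wrist button_top [(0.74, array([318., 198.]), array([ 0.4116, -0.3893,  0.021 ]))]
wrist 0.015 13369 [ 472.  -399.4] [107.3 124.1] 83.0 zmed 0.0394
wrist 0.035 11967 [ 471.5 -395.5] [ 44.1 101.9] 83.0 zmed 0.0395
0.036 11889 x [-0.0568  0.0409] y [-0.0196  0.023 ]
0.012 505 x [-0.0689 -0.0486] y [-0.0182  0.021 ]
```

The box is placed with its +x end about 12 mm from the stop, and the button face is near (0.412,-0.389). I'll lower the shut fingers behind the button and push along the box axis.

```bash
python3 -m handwheel '[[0,0.0015,-0.03,0,0,0],[0,0.0015,-0.06,0,0,0],[0,0.0015,-0.08,0,0,0],[0,0.0015,-0.09,0,0,0],[0,0.0015,-0.0935,0,0,0],[0,0.0015,-0.0935,0,0,0],[0,0.0015,-0.0935,0,0,0],[0,0.0015,-0.0935,0,0,0]]' -1 | grep -E "pos|^force|open"
python3 -m handwheel '[[0.006,-0.0007,0,0,0,0],[0.012,-0.0015,0,0,0,0],[0.018,-0.0022,0,0,0,0],[0.024,-0.003,0,0,0,0],[0.028,-0.0035,0,0,0,0],[0.032,-0.004,0,0,0,0],[0.036,-0.0045,0,0,0,0],[0.036,-0.0045,0,0,0,0]]' -1 | grep -E "pos|^force"
python3 -m handwheel '[[0.001,-0.0001,0,0,0,0],[0.002,-0.0002,0,0,0,0],[0.003,-0.0004,0,0,0,0],[0.004,-0.0005,0,0,0,0],[0.005,-0.0006,0,0,0,0],[0.005,-0.0006,0,0,0,0],[0.005,-0.0006,0,0,0,0],[0.005,-0.0006,0,0,0,0]]' -1 | grep -E "pos|^force"
```

```text
position: [0.37, -0.3838, 0.0051]
force: [0.3, -0.0, 0.8]
opening: 0.005
position: [0.4061, -0.3875, 0.0039]
force: [0.5, -0.9, -0.5]
position: [0.4103, -0.3879, 0.0038]
force: [-1.4, -0.1, -0.6]
```

```bash
for i in 1 2 3; do python3 -m handwheel '[[0.001,-0.0001,0,0,0,0],[0.002,-0.0002,0,0,0,0],[0.003,-0.0004,0,0,0,0],[0.004,-0.0005,0,0,0,0],[0.004,-0.0005,0,0,0,0],[0.004,-0.0005,0,0,0,0],[0.004,-0.0005,0,0,0,0],[0.004,-0.0005,0,0,0,0]]' -1 | grep -E "pos|^force"; done
```

```text
position: [0.4142, -0.3883, 0.0039]
force: [-3.6, 0.2, -0.9]
position: [0.4165, -0.3883, 0.0039]
force: [-8.5, -0.7, 2.3]
position: [0.4167, -0.3881, 0.0039]
force: [-19.3, -3.4, 5.9]
```

The press hit a hard end at 19 N, so the button is bottomed with the box on the stop. I'll back off, rise clear and check everything.

```bash
python3 -m handwheel '[[-0.003,0.0004,0,0,0,0],[-0.008,0.001,0,0,0,0],[-0.018,0.002,0,0,0,0],[-0.03,0.0037,0,0,0,0],[-0.045,0.0056,0,0,0,0],[-0.045,0.0056,0.03,0,0,0],[-0.045,0.0056,0.07,0,0,0],[-0.045,0.0056,0.11,0,0,0]]' -1 | grep -E "pos|^force"
python3 -m handwheel '[[0,0.03,0.03,0,0,0],[0,0.06,0.06,0,0,0],[0,0.09,0.09,0,0,0],[0,0.12,0.1,0,0,0],[0,0.14,0.1,0,0,0],[0,0.14,0.1,0,0,0],[0,0.14,0.1,0,0,0],[0,0.14,0.1,0,0,0]]' -1 | grep -E "pos|^force"
python3 - <<'E'
from h import *
s,im,d=cap("top"); cv2.imwrite("pics/end.png",im); K,Rw,o=ray("top")
v,u=np.mgrid[:480,:640]; P=np.stack([u,v,np.ones_like(u)],-1)@np.linalg.inv(K).T*d[...,None]@Rw.T+o
for q,z in (("wrench",.004),("worm_top",.024),("mat",0),("startbox",0)): print(q,[(round(x["conf"],2),at_z(x["position"],z,"top").round(4)) for x in models.tip_of(q,"top")[:3]])
def blob(name,x0,x1,y0,y1,z0,z1):
    m=(P[...,0]>x0)&(P[...,0]<x1)&(P[...,1]>y0)&(P[...,1]<y1)&(P[...,2]>z0)&(P[...,2]<z1)
    q=P[m]; r=cv2.minAreaRect(q[:,:2].astype(np.float32)*1000); print(name,len(q),q.mean(0).round(4),np.round(r[0],1),np.round(r[1],1),round(r[2],1))
blob("box+stop",.41,.6,-.48,-.33,.034,.05); blob("wrench",.25,.5,.24,.36,.0125,.03)
for a,b in ((-.07,-.01),(-.13,-.073),(-.19,-.135)): blob("can",.55,.7,a,b,.083,.1)
blob("tumbler",.6,.9,.0,.2,.09,.13); blob("bowl",.45,.65,.38,.55,.04,.06)
E
```

```text
position: [0.3777, -0.3843, 0.1147]
force: [0.3, -0.2, -0.0]
position: [0.3785, -0.2453, 0.2143]
force: [-0.0, 0.1, -0.2]
wrench [(0.88, array([0.4569, 0.2895, 0.004 ])), (0.82, array([0.2827, 0.5337, 0.004 ])), (0.55, array([0.8646, 0.353 , 0.004 ]))]
worm_top [(0.81, array([0.4212, 0.2978, 0.024 ])), (0.79, array([0.3137, 0.545 , 0.024 ])), (0.77, array([0.8408, 0.3374, 0.024 ]))]
mat [(0.76, array([0.3724, 0.3156, 0.    ]))]
startbox [(0.8, array([ 0.4863, -0.3869,  0.    ]))]
box+stop 1188 [ 0.5174 -0.3999  0.0425] [ 497.8 -399.9] [110.4 150.5] 83.1
wrench 780 [0.3833 0.3028 0.0198] [365.1 310.2] [ 90.  217.4] 86.4
can 301 [ 0.6327 -0.0427  0.0929] [633.5 -42.9] [50.  50.6] 89.4
can 294 [ 0.634  -0.1013  0.0919] [ 634.  -100.8] [49.5 47.9] 85.2
can 291 [ 0.6372 -0.1665  0.0914] [ 637.8 -166. ] [50.7 47.4] 0.9
tumbler 182 [0.7622 0.0981 0.1059] [755.9  97.7] [70.4 71.3] 88.9
bowl 240 [0.5132 0.4713 0.049 ] [514.2 462.9] [86.4 86.9] 89.2
```

Everything is in place: the wrench on the mat, three cans in the tray, the box against the stop, and tumbler and bowl unmoved. Handing in.

```bash
python3 -c "
from rig import bot
print(bot.hand_in())"
```

```text
the job is handed in; nothing more can be done
None
```

The job is handed in, with no verdict returned: the nut reads at its stop, the wrench is back on its mat, three cans stand in the tray and the button was pressed home against the stop. The first turn went past the stop and left the jaws loose, so I turned the nut back, re-shut the jaws and tightened again. Whether the button sprang back out was not checked.

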